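Set up the wash screen and start it

ROBOT

A 6-joint arm with a two-finger parallel gripper is mounted at the origin on the work surface. World frame = base frame: x ahead of the robot, y to its left, z up, the work surface at z = 0. Lengths are in m, angles in rad, forces in N, time in s.
With the tool pointing down it reaches from about 0.375 to 0.9 m from the base axis. Payload 3.1 kg.
Tool frame: the origin (TCP) lies at the very end of the fingers, on their centre line; the grasp point (between the pads) lies 19 mm behind it; z points along the fingers, y is the direction in which the jaws open and shut (so a half turn about z gives the same grasp; the last joint's range is limited). The gripper opens to 85 mm and grips with 20 to 120 N. Pads are 22 mm wide; open, the fingers measure 114 mm over their backs; the gripper's body (76 mm by 85 mm) begins 54 mm behind the grasp point. The pads swing forward as they close: fully open they stand 13 mm farther back than shut.
Start: joints at [-0.178, 0.527, 1.433, -0, 1.181, -0.178], TCP at [0.625, 0, 0.231] pointing down, gripper open.
Joint ranges: [-3.08, 3.08], [-0.75, 2.2], [0.22, 2.44], [-1.43, 4.57], [0, 2.65], [-2.85, 2.85]. Speed limits (rad/s): [2.79, 2.79, 3.14, 3.14, 3.14, 3.14].

INTERFACE

Orientations are given as a unit quaternion [x, y, z, w].
In Python, from station import manip gives the robot as it stands.
- The arm moves only by the tool send_rows, never from a script. Its argument "motion" is a list of rows, each an object with "gripper": the finger opening in mm, from 0 to 85.4; "travel": the shift along the tool's x, y, z in mm, a list of three; "rotation": the turn, a rotation vector about the tool's x, y, z in degrees, a list of three. In form: [{"gripper": gripper, "travel": [x, y, z], "rotation": [ax, ay, az]}, ...]. A call has 1 to 12 rows; each row shifts and turns the commanded pose from where the row before left it, along the tool's axes as they then stand; what a row does not reach is not made up. A row lasts 1/12 s, in which the tool goes at most 41.7 mm and 7.16 degrees, less where a joint would pass 70% of its speed; a pose out of reach is approached as far as the arm can. A call is refused whole if a number of a shift passes 41.7 or a number of a turn 7.16, either way. A call with a gripper value outside its range is refused whole. The fingers move at their own pace and stop on an object; "newtons" is the grip in N (left out, the last holds). Time passes only in rows, so rows that do not move let the fingers close. It gives the time, the measured TCP pose, the force and the opening at its end, in the units of the state.
- manip.sense(): the state, without advancing time (a new reading comes with each control period).
- manip.snapshot(name): name is "scene" or "side" or "wrist"; returns the picture (420x560x3 uint8, red, green, blue); there is no depth.
- manip.calibration(name): a dict with "fx", "fy", "cx", "cy" (pixels), "cam_to_world" (4x4, takes a point from camera to world coordinates). Camera axes: x right, y down, z forward; pixel columns grow to the right and rows downward; lengths in m; the calibration is good to about 2 mm. The wrist camera is an equidistant fisheye: a pixel r from the principal point sees the ray r / f radians off the axis. A picture is of the moment at which its call begins: read the wrist's pose just before it. calibration takes no time and is no camera call; for the wrist camera it gives the pose at the moment of the call.
- manip.sign_off(): hands the job in, once; it reports no verdict.
The state is a dict: "t": time; "q": joint angles; "qd": joint speeds; "tau": joint torques, N m; "tcp_pos": TCP position; "tool_rot": TCP orientation; "force": force on the tool from outside, world axes, zero at the start; "ft_torque": the same for the moment, N m; "finger_gap": opening from 0.0 (shut) to 1.0 (fully open).
Only numpy, scipy, OpenCV 4.12 (cv2) and the standard library are available. Lean on these libraries where they do the work, as an engineer would, in place of code of your own. Each camera call takes 0.05 s, during which the arm holds its last target. There are 200 camera calls.

TASK

Get the flood-muddy finds rinsed: fit both return springs to the shaking screen (on each side, hook down through the hole in the tray's lug, spring stretched, eye down over the anchor post onto its collar) and put every find that is there, jar, door knob and pipe coupling, on the screen side by side inside its rim. Only when all that is done, start it by throwing the second and the fourth of the five toggles on the switch box fully over, away from the robot; leave the other three toggles off and do not disturb the other things on the table.

Things in the scene. Friction and masses are not known exactly. Their poses are not given: they have to be found in the camera images.
- shaker: shaking wash screen, fixed: green frame 330 x 320 mm, galvanised tray in the middle, at most 82 mm tall. Origin under its centre on the table; x away from the robot, y to the robot's left, z up. At y = +140 mm (left) and -140 mm (right) a place for a return spring: hole in a lug of the tray (near), post on the rail (135 mm farther in x). Below the spring only the rail, top 30 mm up
- screen (a point): centre of the upper face of the tray's perforated floor, 53 mm above the table; axes as the shaker's. Tray 214 x 144 mm inside (x by y), its rim 28 mm higher than the floor, walls 3 mm
- hole_left (a point): centre of the mouth (upper face, 66 mm above the table) of the vertical 10 mm round through-hole in the left lug, a galvanised plate 28 x 34 mm and 8 mm thick, free below; hole and spring line run 65 mm from the tray's wall
- post_left (a point): on the axis of the left upright anchor post, where the centre of a seated eye's wire lies (68.5 mm above the table). Post 8 mm in diameter, its tip 7 mm above this point; the 16 mm collar below it ends 2 mm under this point
- hole_right (a point): centre of the mouth (upper face, 66 mm above the table) of the vertical 10 mm round through-hole in the right lug, a galvanised plate 28 x 34 mm and 8 mm thick, free below; hole and spring line run 65 mm from the tray's wall
- post_right (a point): on the axis of the right upright anchor post, where the centre of a seated eye's wire lies (68.5 mm above the table). Post 8 mm in diameter, its tip 7 mm above this point; the 16 mm collar below it ends 2 mm under this point
- spring_a_grip (a point): steel tension spring, 80 g, starts lying flat on the table, its x from hook to eye, z up; coil 22 mm thick, 65 mm long, stiff sideways, stretches up to 48 mm: 1.5 N + 0.25 N per mm. This point: on the coil's axis, 11 mm above its underside, middle of the last 21 mm of coil at the eye end, where to grip it. In its axes the eye's centre is at x +39, z +8.5 mm, the hook leg at x -71 mm (unstretched)
- spring_a_eye (a point): centre of the flat round eye of spring a (14 mm inside, 4 mm wire), half-way up the wire; axes as the spring's; the eye lies in the spring's xy plane
- spring_a_tip (a point): lower end of the hook leg of spring a: 5 mm wire that leaves the coil at its top, runs 17 mm clear of the coil and bends straight down, 16.5 mm free below the bend; level with the coil's underside. Fully hooked, this point lies 16.5 mm below the hole's mouth
- spring_b_grip (a point): steel tension spring, 80 g, starts lying flat on the table, its x from hook to eye, z up; coil 22 mm thick, 65 mm long, stiff sideways, stretches up to 48 mm: 1.5 N + 0.25 N per mm. This point: on the coil's axis, 11 mm above its underside, middle of the last 21 mm of coil at the eye end, where to grip it. In its axes the eye's centre is at x +39, z +8.5 mm, the hook leg at x -71 mm (unstretched)
- spring_b_eye (a point): centre of the flat round eye of spring b (14 mm inside, 4 mm wire), half-way up the wire; axes as the spring's; the eye lies in the spring's xy plane
- spring_b_tip (a point): lower end of the hook leg of spring b: 5 mm wire that leaves the coil at its top, runs 17 mm clear of the coil and bends straight down, 16.5 mm free below the bend; level with the coil's underside. Fully hooked, this point lies 16.5 mm below the hole's mouth
- toggle1 (a joint): steel bat toggle, nearest the robot's left of the five in a row on the switch box. 0 = off, leaning 0.4 rad towards the robot; 0.8 = on, leaning as far away from it; stays where it is left; about 1 N at the tip moves it
- toggle2 (a joint): steel bat toggle, second from the left of the five in a row on the switch box. 0 = off, leaning 0.4 rad towards the robot; 0.8 = on, leaning as far away from it; stays where it is left; about 1 N at the tip moves it
- toggle3 (a joint): steel bat toggle, in the middle of the five in a row on the switch box. 0 = off, leaning 0.4 rad towards the robot; 0.8 = on, leaning as far away from it; stays where it is left; about 1 N at the tip moves it
- toggle4 (a joint): steel bat toggle, fourth from the left of the five in a row on the switch box. 0 = off, leaning 0.4 rad towards the robot; 0.8 = on, leaning as far away from it; stays where it is left; about 1 N at the tip moves it
- toggle5 (a joint): steel bat toggle, last, on the right of the five in a row on the switch box. 0 = off, leaning 0.4 rad towards the robot; 0.8 = on, leaning as far away from it; stays where it is left; about 1 N at the tip moves it
- switchbox: fixed grey switch box 100 x 160 x 50 mm (x, y, z), origin under its centre; its x points away from the robot and is the way the toggles are thrown to switch on; the toggles' hinges are on its top face, at x = 0 and y = +50, +25, 0, -25, -50 mm for toggles 1 to 5; each bat is 31 mm long from its hinge and 9 mm thick at the tip
- jar_mid (a point): find: small amber glass jar with a steel lid, 42 mm in diameter, 42 mm tall, standing; this point is its centre
- knob_mid (a point): find: brass door knob standing on its 48 mm rose; ball 42 mm across at 31 mm above the foot, 44 mm tall in all; this point is its middle, 22 mm above the foot
- coupling_mid (a point): find: copper pipe coupling, a tube 41 mm in outside diameter, 28 mm bore, 36 mm tall, standing on end; this point is its centre
- brush: bystander, to be left alone: scrubbing brush lying down
- wrench: bystander, to be left alone: open-ended wrench lying down
- sponge: bystander, to be left alone: yellow sponge 90 x 55 x 30 mm
Mind the look-alikes: they are no part of the job. Leave any green or yellow look-alike of the part that bears spring_b_grip alone.

How it is judged:
On the way, in this order (a step that is already met when the one before it is completed fails the run):
1. both springs are fitted, one on each side, and every find lies on the screen (((horizontal distance between spring_a_eye and post_left below 0.006 m and z of spring_a_eye in the frame of post_left below 0.004 m and horizontal distance between spring_a_tip and hole_left below 0.006 m and z of spring_a_tip in the frame of hole_left below -0.011 m and horizontal distance between spring_b_eye and post_right below 0.006 m and z of spring_b_eye in the frame of post_right below 0.004 m and horizontal distance between spring_b_tip and hole_right below 0.006 m and z of spring_b_tip in the frame of hole_right below -0.011 m) or (horizontal distance between spring_a_eye and post_right below 0.006 m and z of spring_a_eye in the frame of post_right below 0.004 m and horizontal distance between spring_a_tip and hole_right below 0.006 m and z of spring_a_tip in the frame of hole_right below -0.011 m and horizontal distance between spring_b_eye and post_left below 0.006 m and z of spring_b_eye in the frame of post_left below 0.004 m and horizontal distance between spring_b_tip and hole_left below 0.006 m and z of spring_b_tip in the frame of hole_left below -0.011 m)) and x of jar_mid in the frame of screen between -0.106 and 0.106 m and y of jar_mid in the frame of screen between -0.071 and 0.071 m and z of jar_mid in the frame of screen between 0.005 and 0.033 m and x of knob_mid in the frame of screen between -0.106 and 0.106 m and y of knob_mid in the frame of screen between -0.071 and 0.071 m and z of knob_mid in the frame of screen between 0.005 and 0.033 m and x of coupling_mid in the frame of screen between -0.106 and 0.106 m and y of coupling_mid in the frame of screen between -0.071 and 0.071 m and z of coupling_mid in the frame of screen between 0.005 and 0.033 m and not (value of joint any of toggle2, toggle4 above 0.65 rad)), for 0.2 s.
2. then the second and the fourth toggle are on (value of joint each of toggle2, toggle4 above 0.65 rad), for 0.2 s.
At the end, for the whole second after the job is handed in: Springs: eye within 6 mm of post axis and 4 mm above seat at most, hook end within 6 mm of hole axis and 11 mm or more below its mouth. Finds inside the rim, centres 5 to 33 mm above the screen. Toggles 2, 4 above 0.65; 1, 3, 5 below 0.15. Springs at rest (20 mm/s) (all of step 2 and ((horizontal distance between spring_a_eye and post_left below 0.006 m and z of spring_a_eye in the frame of post_left below 0.004 m and horizontal distance between spring_a_tip and hole_left below 0.006 m and z of spring_a_tip in the frame of hole_left below -0.011 m and horizontal distance between spring_b_eye and post_right below 0.006 m and z of spring_b_eye in the frame of post_right below 0.004 m and horizontal distance between spring_b_tip and hole_right below 0.006 m and z of spring_b_tip in the frame of hole_right below -0.011 m) or (horizontal distance between spring_a_eye and post_right below 0.006 m and z of spring_a_eye in the frame of post_right below 0.004 m and horizontal distance between spring_a_tip and hole_right below 0.006 m and z of spring_a_tip in the frame of hole_right below -0.011 m and horizontal distance between spring_b_eye and post_left below 0.006 m and z of spring_b_eye in the frame of post_left below 0.004 m and horizontal distance between spring_b_tip and hole_left below 0.006 m and z of spring_b_tip in the frame of hole_left below -0.011 m)) and x of jar_mid in the frame of screen between -0.106 and 0.106 m and y of jar_mid in the frame of screen between -0.071 and 0.071 m and z of jar_mid in the frame of screen between 0.005 and 0.033 m and x of knob_mid in the frame of screen between -0.106 and 0.106 m and y of knob_mid in the frame of screen between -0.071 and 0.071 m and z of knob_mid in the frame of screen between 0.005 and 0.033 m and x of coupling_mid in the frame of screen between -0.106 and 0.106 m and y of coupling_mid in the frame of screen between -0.071 and 0.071 m and z of coupling_mid in the frame of screen between 0.005 and 0.033 m and value of joint each of toggle1, toggle3, toggle5 below 0.15 rad and linear speed of each of spring_a, spring_b below 0.02 m/s); the robot touches nothing.
It fails at once if one of the toggles 1, 3 and 5 is thrown (beyond 0.3) (value of joint any of toggle1, toggle3, toggle5 above 0.3 rad).
It fails at once if the brush, wrench or sponge is pushed more than 40 mm (distance of any of brush, wrench, sponge from where it was at the start of the episode above 0.04 m).
Of jar, knob, coupling only 2 to 3 are there at a start; the rules pass over those that are not, and their reading is None.
At some moment in a run one of jar, knob, coupling may be knocked a few centimetres aside while the robot is not near it.
It also fails if it takes over 208 s, if anything falls off the work surface, if the arm or the gripper's body presses on something with over 40 N, if the wrist force passes 120 N, or if a joint passes its speed limit or range.

## Working session

There is one attempt and no reset: what is moved stays moved. The work goes in short steps, Python scripts to look and compute and a tool call to move; the robot and the scene stay as the last step left them, time stands still between calls to the robot, and variables do not carry over. Pictures are saved under pics/ and viewed, about 12 in all and at most 16, crops included, and the job is handed in when it is done.

Besides the shell and the picture viewer there is one more tool, called after "Call:" by a JSON object that holds its "op" and its "data", one argument or row to a line. send_rows: Moves the arm, as the interface text tells. Its arguments: {"type":"object","properties":{"motion":{"type":"array","items":{"type":"object","properties":{"gripper":{"type":"number"},"travel":{"type":"array","items":{"type":"number"}},"rotation":{"type":"array","items":{"type":"number"}}}}},"newtons":{"type":"number"}},"required":["motion"]}

```bash
ls; mkdir -p pics; cat > h.py <<'E'
import numpy as np,cv2
from station import manip
def snap(n,f=None):
    c=manip.calibration(n); im=manip.snapshot(n)[:,:,::-1].copy()
    if f: cv2.imwrite('pics/'+f,im); np.save('pics/'+f+'.npy',np.array([c['fx'],c['fy'],c['cx'],c['cy']]+list(np.array(c['cam_to_world']).ravel())))
    return im,c
def ld(f):
    a=np.load('pics/'+f+'.npy'); return cv2.imread('pics/'+f),dict(fx=a[0],fy=a[1],cx=a[2],cy=a[3],cam_to_world=a[4:].reshape(4,4))
def ray(c,u,v,fish=False):
    x=(u-c['cx'])/c['fx'];y=(v-c['cy'])/c['fy']
    if fish:
        r=np.hypot(x,y); d=np.array([x/r*np.sin(r),y/r*np.sin(r),np.cos(r)]) if r>1e-9 else np.array([0,0,1.])
    else: d=np.array([x,y,1.])
    M=np.array(c['cam_to_world']); return M[:3,3],M[:3,:3]@d
def onz(c,u,v,z,fish=False):
    o,d=ray(c,u,v,fish); return o+d*(z-o[2])/d[2]
def proj(c,p,fish=False):
    M=np.array(c['cam_to_world']); q=M[:3,:3].T@(np.array(p)-M[:3,3])
    if fish:
        r=np.hypot(q[0],q[1]); t=np.arctan2(r,q[2]); return c['fx']*t*q[0]/r+c['cx'],c['fy']*t*q[1]/r+c['cy']
    return c['fx']*q[0]/q[2]+c['cx'],c['fy']*q[1]/q[2]+c['cy']
E
python3 - <<'E'
from h import *
for n in('scene','side','wrist'):
    im,c=snap(n,n+'0.png'); print(n,c['fx'],np.round(c['cam_to_world'],3).tolist())
print(manip.sense())
a=[cv2.imread(f'pics/{n}0.png') for n in('scene','side')]
E
```

```text
pics
scene 495.78230144399475 [[0.245, 0.617, -0.748, 1.477], [0.969, -0.169, 0.178, -0.244], [-0.017, -0.769, -0.64, 0.899], [0.0, 0.0, 0.0, 1.0]]
side 447.13273298900344 [[-0.998, -0.033, 0.059, 0.429], [-0.066, 0.643, -0.763, 0.877], [-0.012, -0.765, -0.644, 0.794], [0.0, 0.0, 0.0, 1.0]]
wrist 325.19226210127806 [[1.0, -0.001, -0.001, 0.624], [-0.002, -0.961, -0.277, 0.069], [-0.001, 0.277, -0.961, 0.373], [0.0, 0.0, 0.0, 1.0]]
{'t': 0.15, 'q': array([-1.78528004e-01,  5.28278065e-01,  1.43359827e+00, -2.58789356e-05,
        1.18142557e+00, -1.78511420e-01]), 'qd': array([-0.00028543, -0.0014037 , -0.0040369 ,  0.00080564,  0.00076753,
        0.00049013]), 'tau': array([ 1.17890530e-03, -4.42742836e+01, -1.78276026e+01, -2.15643640e-04,
        5.61750654e-03, -9.84718270e-06]), 'tcp_pos': array([6.24448227e-01, 1.04309900e-04, 2.30545889e-01]), 'tool_rot': array([ 7.07108906e-01,  7.07104140e-01, -4.97229663e-04, -6.95194669e-04]), 'force': array([ 0.11890652, -0.94478047, -0.33325079]), 'ft_torque': array([-0.01122044,  0.00186246,  0.01831599]), 'finger_gap': 0.9968322848686617}
```

View pics/scene0.png

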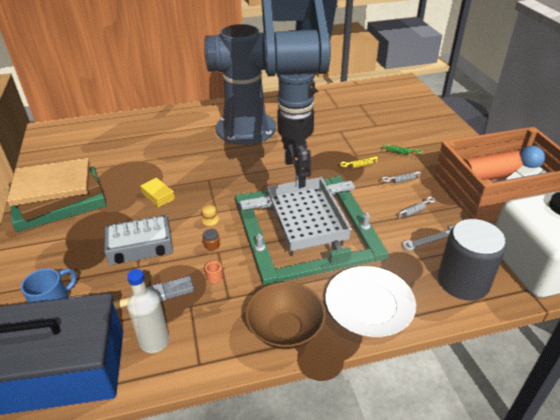

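View pics/wrist0.png

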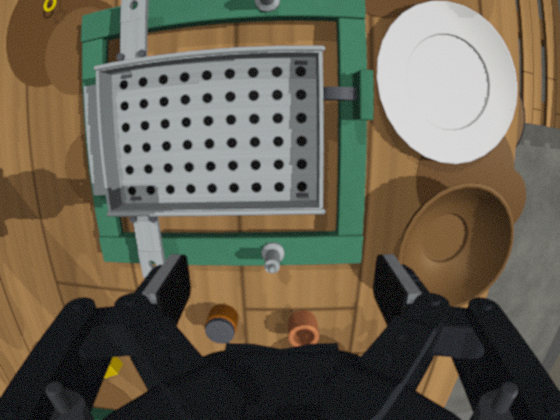

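Scene: grey springs at (402,178) and (417,207), look-alikes yellow (360,162) and green (402,150). The knob is at (209,215), jar at (211,240), coupling at (213,271), switch box at (139,240) and shaker around (310,220). The springs I want are the two grey ones. I'll check that in one close crop.

```bash
python3 - <<'E'
from h import *
a=cv2.imread('pics/scene0.png');b=cv2.imread('pics/side0.png')
c=cv2.resize(a[135:260,330:450],(576,600),interpolation=cv2.INTER_CUBIC)
cv2.imwrite('pics/c1.png',c)
cv2.imwrite('pics/c2.png',cv2.resize(b,(800,600),interpolation=cv2.INTER_CUBIC))
E
```

```text
(no output)
```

View pics/c1.png

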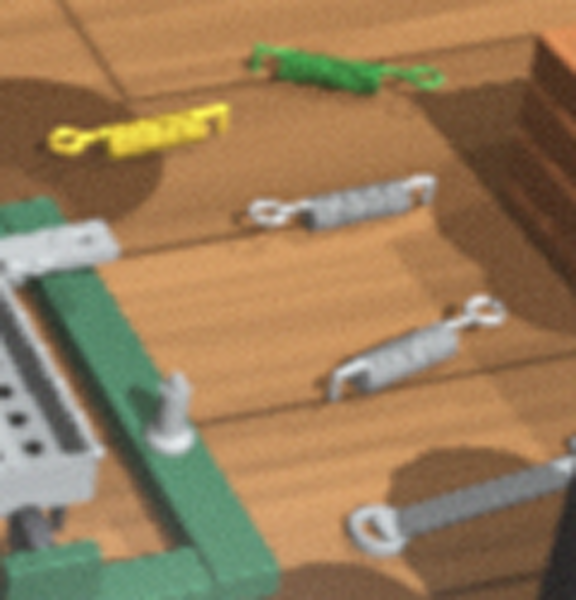

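View pics/c2.png

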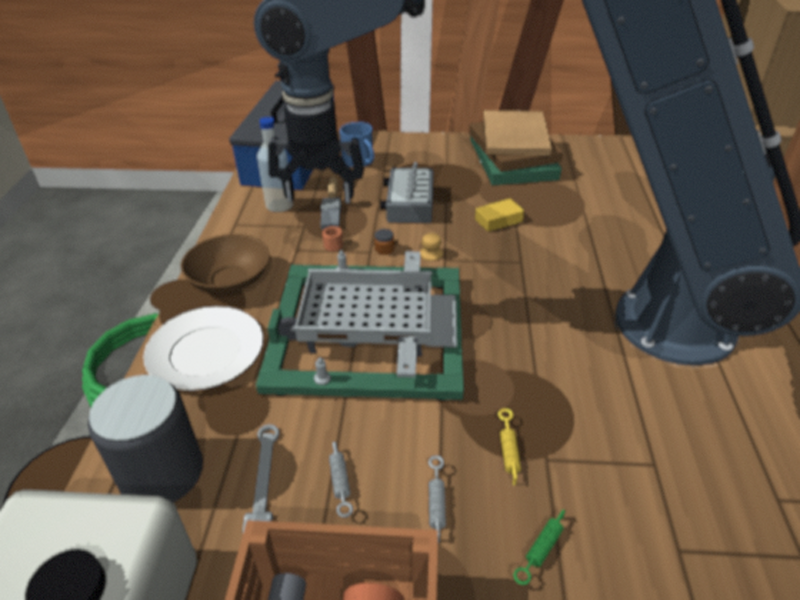

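```bash
python3 - <<'E'
from h import *
_,S=ld('scene0.png');_,D=ld('side0.png');_,W=ld('wrist0.png')
def cs(x,y): return 330+(x+.5)/4.8-.5,135+(y+.5)/4.8-.5
def sd(x,y): return (x+.5)*.7-.5,(y+.5)*.7-.5
def p(n,v): print(n,np.round(np.array(v)*1000,1))
p('S1 eye sc',onz(S,*cs(268,212),.0195)); p('S1 eye sd',onz(D,*sd(436,463),.0195))
p('S1 hook sc',onz(S,*cs(428,185),.02)); p('S1 coil mid sc',onz(S,*cs(358,205),.011)); p('S1 coil sd',onz(D,*sd(437,500),.011))
p('S2 eye sc',onz(S,*cs(487,311),.0195)); p('S2 eye sd',onz(D,*sd(344,509),.0195))
p('S2 hook sc',onz(S,*cs(337,383),.01));p('S2 hook sd',onz(D,*sd(336,448),.018)); p('S2 coil',onz(S,*cs(407,357),.011));p('S2 coil sd',onz(D,*sd(341,480),.011))
p('postL sc',onz(S,*cs(178,378),.0755));p('postL sd',onz(D,*sd(321,360),.0755))
p('postR sc',onz(S,258,237,.0755));p('postR sd',onz(D,*sd(341,252),.0755));p('postR w',onz(W,273,266,.0755,True))
p('lugL tip sc',onz(S,*cs(95,240),.066));p('lugL sd',onz(D,*sd(406,362),.066))
for n,q in dict(tl=(101,66),tr=(323,47),br=(324,211),bl=(107,213)).items(): p('rim '+n,onz(W,*q,.081,True))
for n,q in dict(jar=(221,327),coup=(303,325)).items(): p(n,onz(W,*q,.04,True))
p('jar sc',onz(S,211,235,.042));p('coup',onz(S,213,266,.036));p('knob',onz(S,209,212,.031))
p('jar sd',onz(D,*sd(384,235),.042));p('coup',onz(D,*sd(332,231),.036));p('knob',onz(D,*sd(431,243),.031))
for n,q in dict(tl=(105,237),tr=(170,225),br=(172,250),bl=(107,262)).items(): p('box '+n,onz(S,*q,.05))
E
```

```text
S1 eye sc [421.2 333.8  19.5]
S1 eye sd [424.7 334.5  19.5]
S1 hook sc [422.4 439.7  20. ]
S1 coil mid sc [419.1 395.7  11. ]
S1 coil sd [421.8 388.3  11. ]
S2 eye sc [543.2 416.7  19.5]
S2 eye sd [546.2 414.5  19.5]
S2 hook sc [569.1 312.2  10. ]
S2 hook sd [571.5 316.1  18. ]
S2 coil [559.8 359.7  11. ]
S2 coil sd [557.9 364.6  11. ]
postL sc [610.3 192.7  75.5]
postL sd [608.  195.4  75.5]
postR sc [622.6 -91.3  75.5]
postR sd [615.9 -86.2  75.5]
postR w [615.3 -83.1  75.5]
lugL tip sc [475.4 197.7  66. ]
lugL sd [476.4 183.4  66. ]
rim tl [447.4 125.5  81. ]
rim tr [661.2 129.3  81. ]
rim br [664.4 -22.5  81. ]
rim bl [441.4 -25.2  81. ]
jar [ 546.1 -192.    40. ]
coup [ 651.  -186.8   40. ]
jar sc [ 549.6 -198.    42. ]
coup [ 650.9 -208.6   36. ]
knob [ 446.6 -189.5   31. ]
jar sd [ 544.5 -193.6   42. ]
coup [ 655.1 -211.2   36. ]
knob [ 447.9 -185.6   31. ]
box tl [ 495.7 -456.    50. ]
box tr [ 493.6 -294.7   50. ]
box br [ 586.  -297.5   50. ]
box bl [ 586.  -450.1   50. ]
```

Call:
{"op": "send_rows", "data": {
  "motion": [
    {"travel": [34, -15, 8]},
    {"travel": [34, -15, 8]},
    {"travel": [34, -15, 8]},
    {"travel": [34, -15, 8]},
    {"travel": [34, -15, 8]},
    {"travel": [34, -15, 8]},
    {"travel": [34, -15, 8]},
    {"travel": [34, -15, 8]},
    {"travel": [34, -15, 8]},
    {"travel": [0, 0, 0]},
    {"travel": [0, 0, 0]}
  ]
}}

```text
validation failed for argument at $.mo...
```

```bash
cat >> h.py <<'E'
from scipy.spatial.transform import Rotation as R
def st():
    s=manip.sense(); M=R.from_quat(s['tool_rot']); x=M.as_matrix()
    print('t%.1f tcp'%s['t'],np.round(s['tcp_pos']*1000,1),'xyaw %.2f'%np.degrees(np.arctan2(x[1,0],x[0,0])),'zax',np.round(x[:,2],3),'F',np.round(s['force'],1),'gap %.1f'%(s['finger_gap']*85.4),'q6 %.2f'%s['q'][5]); return s,x
def to(p,s=None):
    s,x=st(); d=x.T@(np.array(p)-s['tcp_pos']*1000); print('tool travel mm',np.round(d,1)); return d
E
python3 - <<'E'
from h import *
snap('wrist','w1.png'); st()
im=cv2.imread('pics/w1.png'); cv2.imwrite('pics/w1b.png',cv2.resize(im,(800,600),interpolation=cv2.INTER_CUBIC))
E
```

```text
t0.2 tcp [6.246e+02 1.000e-01 2.307e+02] xyaw 90.00 zax [-0.001  0.    -1.   ] F [-0.5 -0.1  0.1] gap 85.5 q6 -0.18
```

View pics/w1b.png

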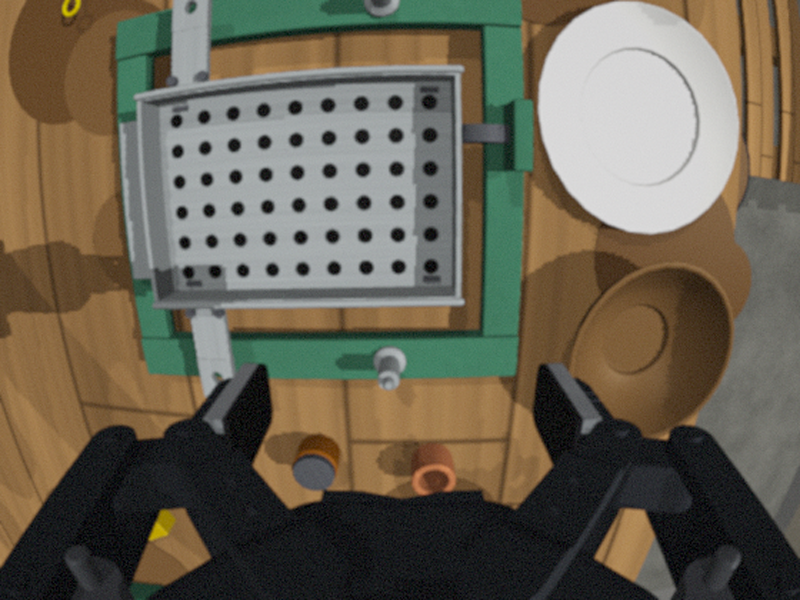

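The move was refused, probably because every row needs all three keys. The view is the start view again: right post tip (388,380), left lug hole (192,7). 5 pictures used.

Call:
{"op": "send_rows", "data": {
  "motion": [
    {"gripper": 60, "travel": [34, -15, 8], "rotation": [0, 0, 0]},
    {"gripper": 60, "travel": [34, -15, 8], "rotation": [0, 0, 0]},
    {"gripper": 60, "travel": [34, -15, 8], "rotation": [0, 0, 0]},
    {"gripper": 60, "travel": [34, -15, 8], "rotation": [0, 0, 0]},
    {"gripper": 60, "travel": [34, -15, 8], "rotation": [0, 0, 0]},
    {"gripper": 60, "travel": [34, -15, 8], "rotation": [0, 0, 0]},
    {"gripper": 60, "travel": [34, -15, 8], "rotation": [0, 0, 0]},
    {"gripper": 60, "travel": [34, -15, 8], "rotation": [0, 0, 0]},
    {"gripper": 60, "travel": [34, -15, 8], "rotation": [0, 0, 0]},
    {"gripper": 60, "travel": [0, 0, 0], "rotation": [0, 0, 0]},
    {"gripper": 60, "travel": [0, 0, 0], "rotation": [0, 0, 0]}
  ],
  "newtons": 40
}}

```text
t: 1.12
tcp_pos: [0.4883, 0.3077, 0.1586]
tool_rot: [0.706, 0.709, -0.001, -0.0]
force: [0.6, 0.0, -0.8]
finger_gap: 0.703
```

```bash
python3 - <<'E'
from h import *
snap('wrist','w2.png'); st()
im=cv2.imread('pics/w2.png'); cv2.imwrite('pics/w2b.png',cv2.resize(im,(800,600),interpolation=cv2.INTER_CUBIC))
E
```

```text
t1.2 tcp [489.6 306.6 159. ] xyaw 90.13 zax [-0.    -0.001 -1.   ] F [-0.2 -0.8 -0.1] gap 60.1 q6 0.36
```

View pics/w2b.png

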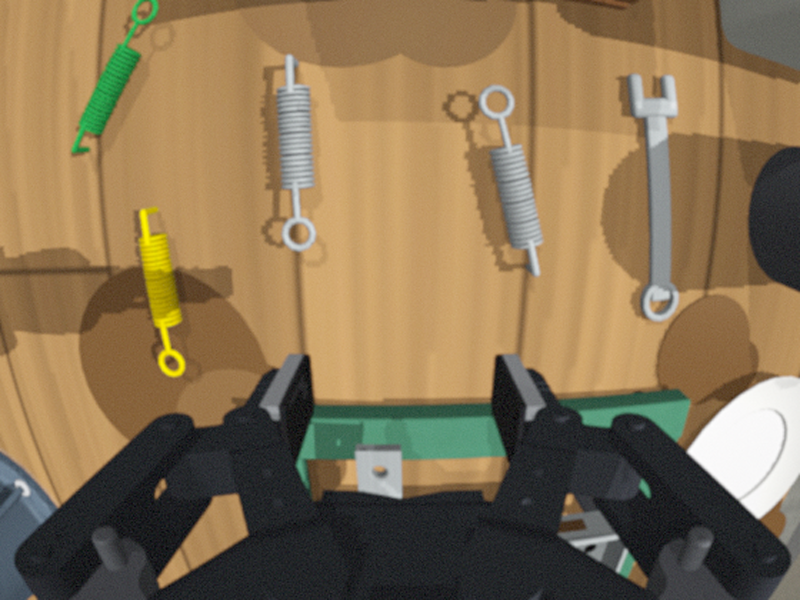

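Grey S1: eye (299,233), hook (290,60). Grey S2: eye (497,101), hook (536,270). Left lug hole (380,469).

```bash
python3 - <<'E'
from h import *
_,W=ld('w2.png')
def sd(x,y): return (x+.5)*.7-.5,(y+.5)*.7-.5
def q(x,y,z): return onz(W,*sd(x,y),z,True)*1000
for n,e,m1,m2,h in(('S1',(299,233),(297,188),(295,87),(290,62)),('S2',(497,101),(507,148),(526,247),(536,268))):
    E=q(*e,.0195);A=q(*m1,.011);B=q(*m2,.011);H=q(*h,.018)
    print(n,E,A,B,H,'AB',np.linalg.norm(A-B),'EH',np.linalg.norm(E-H))
    u=(E-H)[:2];u/=np.linalg.norm(u);print('yaw',np.degrees(np.arctan2(u[1],u[0])),'coil yaw',np.degrees(np.arctan2(*(A-B)[1::-1])),'grip',E[:2]-39*u)
print('holeL',q(380,469,.066))
E
```

```text
S1 [423.76900977 332.66083718  19.5       ] [421.52172181 360.30109295  11.        ] [420.94592297 424.9834496   11.        ] [419.2479663  440.14006847  18.        ] AB 64.68491946416663 EH 107.58473402056737
yaw -87.59131054433206 coil yaw -89.4899695482765 grip [422.12994975 371.62637942]
S2 [544.92611996 414.62579314  19.5       ] [553.41392225 386.0895816   11.        ] [568.53284261 322.80325954  11.        ] [574.26011829 310.49071495  18.        ] AB 65.0671984370963 EH 108.19818837418154
yaw 105.73209322095788 coil yaw 103.43596975061489 grip [555.50056585 377.08673223]
holeL [474.48905629 192.14256067  66.        ]
```

Call:
{"op": "send_rows", "data": {
  "motion": [
    {"gripper": 45, "travel": [14, 13.2, 20], "rotation": [0, 0, 0]},
    {"gripper": 45, "travel": [14, 13.2, 20], "rotation": [0, 0, 0]},
    {"gripper": 45, "travel": [14, 13.2, 20], "rotation": [0, 0, 0]},
    {"gripper": 45, "travel": [14, 13.2, 20], "rotation": [0, 0, 0]},
    {"gripper": 45, "travel": [14, 13.2, 20], "rotation": [0, 0, 0]},
    {"gripper": 45, "travel": [0, 0, 0], "rotation": [0, 0, -7.1]},
    {"gripper": 45, "travel": [0, 0, 0], "rotation": [0, 0, -7.1]},
    {"gripper": 45, "travel": [0, 0, 0], "rotation": [0, 0, 0]},
    {"gripper": 45, "travel": [0, 0, 0], "rotation": [0, 0, 0]}
  ]
}}

```text
t: 1.92
tcp_pos: [0.5572, 0.3746, 0.0595]
tool_rot: [0.616, 0.787, 0.0, 0.0]
force: [-0.7, 0.8, 0.5]
finger_gap: 0.525
```

```bash
python3 -c "
from h import *
to([555.7,376.5,4])"
```

```text
t1.9 tcp [557.2 374.6  59.5] xyaw 103.90 zax [ 0.001 -0.    -1.   ] F [-0.7  0.8  0.5] gap 44.8 q6 0.18
tool travel mm [ 2.2 -1.1 55.5]
```

Call:
{"op": "send_rows", "data": {
  "motion": [
    {"gripper": 45, "travel": [1, -0.5, 20], "rotation": [0, 0, 0]},
    {"gripper": 45, "travel": [1, -0.5, 20], "rotation": [0, 0, 0]},
    {"gripper": 45, "travel": [0, 0, 15], "rotation": [0, 0, 0]},
    {"gripper": 45, "travel": [0, 0, 0], "rotation": [0, 0, 0]},
    {"gripper": 10, "travel": [0, 0, 0], "rotation": [0, 0, 0]},
    {"gripper": 10, "travel": [0, 0, 0], "rotation": [0, 0, 0]},
    {"gripper": 10, "travel": [0, 0, 0], "rotation": [0, 0, 0]},
    {"gripper": 10, "travel": [0, 0, 0], "rotation": [0, 0, 0]},
    {"gripper": 10, "travel": [0, 0, 0], "rotation": [0, 0, 0]},
    {"gripper": 10, "travel": [0, 0, 0], "rotation": [0, 0, 0]}
  ],
  "newtons": 60
}}

```text
t: 2.75
tcp_pos: [0.5552, 0.378, 0.0053]
tool_rot: [0.614, 0.789, 0.001, 0.0]
force: [-0.0, -1.6, 1.9]
finger_gap: 0.235
```

Call:
{"op": "send_rows", "data": {
  "motion": [
    {"gripper": 10, "travel": [0, 0, -30], "rotation": [0, 0, 0]},
    {"gripper": 10, "travel": [0, 0, -40], "rotation": [0, 0, 0]},
    {"gripper": 10, "travel": [0, 0, -40], "rotation": [0, 0, 0]},
    {"gripper": 10, "travel": [0, 0, 0], "rotation": [0, 0, 7.1]},
    {"gripper": 10, "travel": [0, 0, 0], "rotation": [0, 0, 7.1]},
    {"gripper": 10, "travel": [0, 0, 0], "rotation": [0, 0, 0]},
    {"gripper": 10, "travel": [0, 0, 0], "rotation": [0, 0, 0]}
  ]
}}

```text
t: 3.33
tcp_pos: [0.5541, 0.3776, 0.1142]
tool_rot: [0.706, 0.708, -0.0, -0.0]
force: [-0.6, 0.4, -0.7]
finger_gap: 0.242
```

```bash
python3 - <<'E'
from h import *
st()
a,_=snap('wrist','w3.png');b,_=snap('side','d3.png');s,_=snap('scene','s3.png')
o=np.zeros((600,800,3),np.uint8)
o[:,:400]=cv2.resize(a[:,140:420],(400,600)); o[:300,400:]=cv2.resize(b[180:400,180:460],(400,300));o[300:,400:]=cv2.resize(s[120:270,320:520],(400,300))
cv2.imwrite('pics/m3.png',o)
E
```

```text
t3.3 tcp [554.1 377.6 114.2] xyaw 90.18 zax [-0.001 -0.    -1.   ] F [-0.6  0.4 -0.7] gap 20.7 q6 0.43
```

View pics/m3.png

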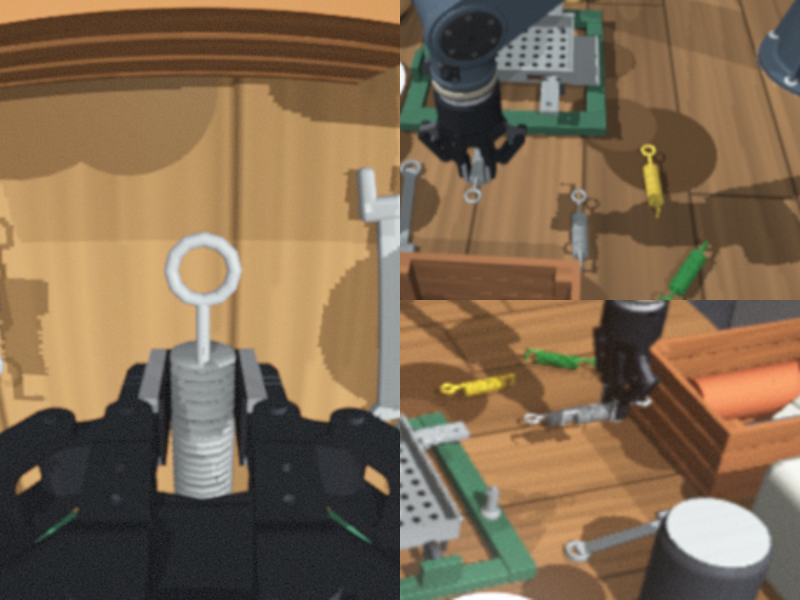

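Spring S2 held straight between the pads; eye at crop (203,269), S1 and look-alikes undisturbed. Now rotate to the shaker axis.

Call:
{"op": "send_rows", "data": {
  "motion": [
    {"gripper": 10, "travel": [-20, 0, 0], "rotation": [0, 0, 7.1]},
    {"gripper": 10, "travel": [0, 0, 0], "rotation": [0, 0, 7.1]},
    {"gripper": 10, "travel": [0, 0, 0], "rotation": [0, 0, 7.1]},
    {"gripper": 10, "travel": [0, 0, 0], "rotation": [0, 0, 7.1]},
    {"gripper": 10, "travel": [0, 0, 0], "rotation": [0, 0, 7.1]},
    {"gripper": 10, "travel": [0, 0, 0], "rotation": [0, 0, 7.1]},
    {"gripper": 10, "travel": [0, 0, 0], "rotation": [0, 0, 7.1]},
    {"gripper": 10, "travel": [0, 0, 0], "rotation": [0, 0, 7.1]},
    {"gripper": 10, "travel": [0, 0, 0], "rotation": [0, 0, 7.1]},
    {"gripper": 10, "travel": [0, 0, 0], "rotation": [0, 0, 7.1]},
    {"gripper": 10, "travel": [0, 0, 0], "rotation": [0, 0, 7.1]},
    {"gripper": 10, "travel": [0, 0, 0], "rotation": [0, 0, 7.1]}
  ]
}}

```text
t: 4.48
tcp_pos: [0.5542, 0.3576, 0.1135]
tool_rot: [0.999, 0.04, -0.001, 0.0]
force: [0.2, 0.3, -0.3]
finger_gap: 0.241
```

Call:
{"op": "send_rows", "data": {
  "motion": [
    {"gripper": 10, "travel": [0, 20, 0], "rotation": [0, 0, 4.1]},
    {"gripper": 10, "travel": [0, 35, 0], "rotation": [0, 0, 0]},
    {"gripper": 10, "travel": [0, 35, 0], "rotation": [0, 0, 0]},
    {"gripper": 10, "travel": [0, 20, 0], "rotation": [0, 0, 0]},
    {"gripper": 10, "travel": [0, 0, 0], "rotation": [0, 0, 0]},
    {"gripper": 10, "travel": [0, 0, 0], "rotation": [0, 0, 0]}
  ]
}}

```text
t: 4.98
tcp_pos: [0.5574, 0.2468, 0.1139]
tool_rot: [1.0, 0.005, -0.0, -0.0]
force: [-0.8, 1.2, -0.6]
finger_gap: 0.238
```

```bash
python3 - <<'E'
from h import *
_,W=ld('w3.png')
P=np.array([554.1,377.6,114.2])
e=onz(W,139.5+203.5*.7,203.5*0+269.5*.7-.5,.1292,True)*1000
print('eye rel (tool x=world y)',e-P)
s,x=st()
snap('scene','s4.png');snap('side','d4.png');a,_=snap('wrist','w4.png')
E
```

```text
eye rel (tool x=world y) [-3.97927825e-04  3.87549917e+01  1.50000000e+01]
t5.0 tcp [557.4 246.8 113.9] xyaw 0.61 zax [-0.001  0.    -1.   ] F [-0.8  1.2 -0.6] gap 20.3 q6 1.79
```

```bash
python3 - <<'E'
from h import *
a,_=ld('w4.png'); cv2.imwrite('pics/w4b.png',cv2.resize(a,(800,600),interpolation=cv2.INTER_CUBIC))
E
```

```text
(no output)
```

View pics/w4b.png

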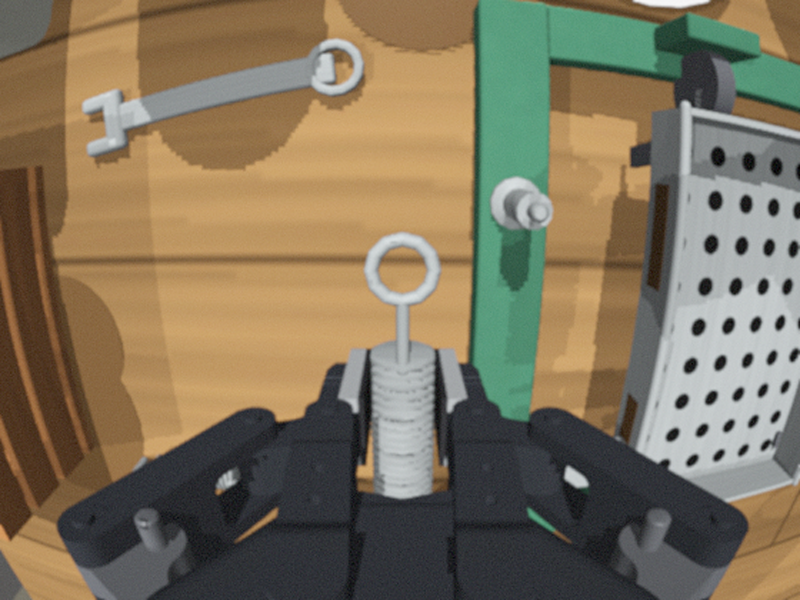

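Post tip at (538,211), collar around (515,204); eye at (402,270).

```bash
python3 - <<'E'
from h import *
_,W=ld('w4.png')
def q(x,y,z): return onz(W,(x+.5)*.7-.5,(y+.5)*.7-.5,z,True)*1000
print('post',q(538,211,.0755), 'eye',q(402,270,.1289))
to([545.5,193.1,114])
E
```

```text
post [609.52631359 193.40928168  75.5       ] eye [596.98024051 247.94772455 128.9       ]
t5.1 tcp [557.4 248.8 114.1] xyaw 0.77 zax [ 0.  0. -1.] F [ 0.7 -0.3 -0.3] gap 20.1 q6 1.79
tool travel mm [-12.6  55.6   0.1]
```

Call:
{"op": "send_rows", "data": {
  "motion": [
    {"gripper": 10, "travel": [-3.3, 13.6, 0], "rotation": [0, 0, 0]},
    {"gripper": 10, "travel": [-3.3, 13.7, 0], "rotation": [0, 0, 0]},
    {"gripper": 10, "travel": [-3.3, 13.7, 0], "rotation": [0, 0, 0]},
    {"gripper": 10, "travel": [-3.2, 13.6, 0], "rotation": [0, 0, 0]},
    {"gripper": 10, "travel": [0, 0, 16], "rotation": [0, 0, 0]},
    {"gripper": 10, "travel": [0, 0, 16], "rotation": [0, 0, 0]},
    {"gripper": 10, "travel": [0, 0, 4], "rotation": [0, 0, 0]},
    {"gripper": 10, "travel": [0, 0, 0], "rotation": [0, 0, 0]},
    {"gripper": 10, "travel": [0, 0, 0], "rotation": [0, 0, 0]}
  ]
}}

```text
t: 5.88
tcp_pos: [0.5448, 0.1925, 0.0784]
tool_rot: [1.0, 0.006, -0.0, 0.0]
force: [0.5, -0.7, -0.2]
finger_gap: 0.235
```

```bash
python3 - <<'E'
from h import *
st()
b,_=snap('side','d5.png');s,_=snap('scene','s5.png');snap('wrist','w5.png')
o=np.zeros((300,800,3),np.uint8)
o[:,:400]=cv2.resize(b[205:280,210:310],(400,300),interpolation=cv2.INTER_CUBIC);o[:,400:]=cv2.resize(s[160:235,310:410],(400,300),interpolation=cv2.INTER_CUBIC)
cv2.imwrite('pics/m5.png',o)
E
```

```text
t5.9 tcp [544.8 192.5  78.4] xyaw 0.67 zax [-0. -0. -1.] F [ 0.5 -0.7 -0.2] gap 20.1 q6 1.71
```

View pics/m5.png

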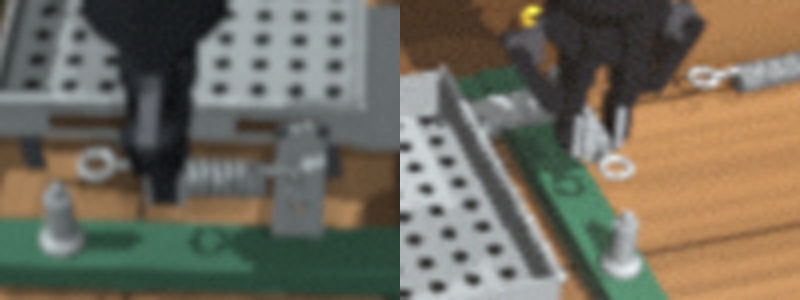

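Hook over the lug, eye short of the post, as planned. Lower with the force watched.

Call:
{"op": "send_rows", "data": {
  "motion": [
    {"gripper": 10, "travel": [0.4, -0.3, 4], "rotation": [0, 0, 0]},
    {"gripper": 10, "travel": [0, 0, 4], "rotation": [0, 0, 0]},
    {"gripper": 10, "travel": [0, 0, 3], "rotation": [0, 0, 0]},
    {"gripper": 10, "travel": [0, 0, 3], "rotation": [0, 0, 0]},
    {"gripper": 10, "travel": [0, 0, 0], "rotation": [0, 0, 0]}
  ]
}}

```text
t: 6.45
tcp_pos: [0.5447, 0.1933, 0.0635]
tool_rot: [1.0, 0.006, -0.001, 0.0]
force: [-0.3, 0.2, -0.6]
finger_gap: 0.236
```

Call:
{"op": "send_rows", "data": {
  "motion": [
    {"gripper": 10, "travel": [0, 0, 3], "rotation": [0, 0, 0]},
    {"gripper": 10, "travel": [0, 0, 0], "rotation": [0, 0, 0]}
  ]
}}

```text
t: 6.62
tcp_pos: [0.545, 0.1933, 0.0608]
tool_rot: [1.0, 0.006, -0.0, 0.0]
force: [-0.3, -0.7, -1.7]
finger_gap: 0.236
```

Call:
{"op": "send_rows", "data": {
  "motion": [
    {"gripper": 10, "travel": [0, 0, 3], "rotation": [0, 0, 0]},
    {"gripper": 10, "travel": [0, 0, 1], "rotation": [0, 0, 0]},
    {"gripper": 10, "travel": [3, 0, 0], "rotation": [0, 0, 0]},
    {"gripper": 10, "travel": [3, 0, 0], "rotation": [0, 0, 0]},
    {"gripper": 10, "travel": [4, 0, 0], "rotation": [0, 0, 0]},
    {"gripper": 10, "travel": [0, 0, 0], "rotation": [0, 0, 0]},
    {"gripper": 10, "travel": [0, 0, 0], "rotation": [0, 0, 0]}
  ]
}}

```text
t: 7.2
tcp_pos: [0.5538, 0.1933, 0.0569]
tool_rot: [1.0, 0.006, -0.002, 0.0]
force: [-4.0, -0.6, -0.7]
finger_gap: 0.241
```

Call:
{"op": "send_rows", "data": {
  "motion": [
    {"gripper": 10, "travel": [0, 0, -4], "rotation": [0, 2.5, 0]},
    {"gripper": 10, "travel": [0, 0, -3], "rotation": [0, 2.5, 0]},
    {"gripper": 10, "travel": [4.5, 0, 0.4], "rotation": [0, 0, 0]},
    {"gripper": 10, "travel": [4.5, 0, 0.4], "rotation": [0, 0, 0]},
    {"gripper": 10, "travel": [4.5, 0, 0.4], "rotation": [0, 0, 0]},
    {"gripper": 10, "travel": [4.5, 0, 0.4], "rotation": [0, 0, 0]},
    {"gripper": 10, "travel": [0, 0, 0], "rotation": [0, 0, 0]},
    {"gripper": 10, "travel": [0, 0, 0], "rotation": [0, 0, 0]}
  ]
}}

```text
t: 7.87
tcp_pos: [0.5695, 0.1934, 0.0633]
tool_rot: [0.999, 0.006, 0.039, 0.0]
force: [-6.9, -1.0, 0.1]
finger_gap: 0.237
```

```bash
python3 - <<'E'
from h import *
to([572,193.4,64])
a,_=snap('wrist','w6.png')
cv2.imwrite('pics/w6b.png',cv2.resize(a[100:280,180:380],(666,600),interpolation=cv2.INTER_CUBIC))
E
```

```text
t7.9 tcp [569.5 193.4  63.3] xyaw 0.71 zax [ 0.079  0.    -0.997] F [-6.9 -1.   0.1] gap 20.2 q6 1.72
tool travel mm [ 2.5  0.  -0.5]
```

View pics/w6b.png

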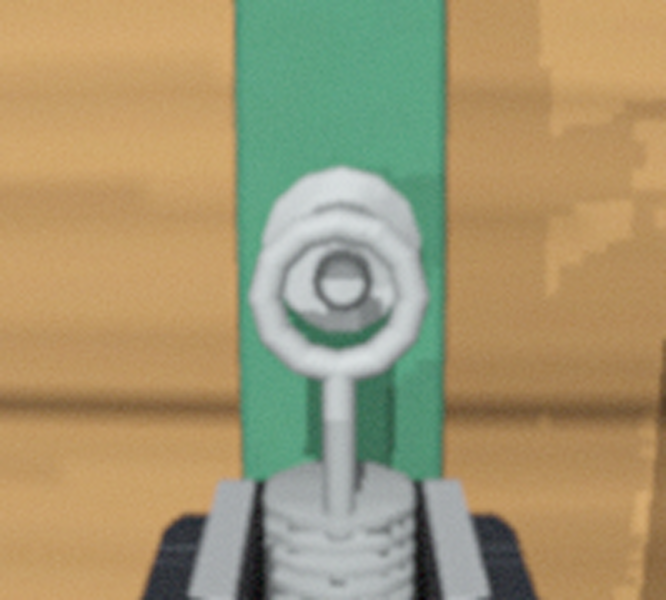

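```bash
python3 - <<'E'
from h import *
_,W=ld('w6.png')
def q(x,y,z): return onz(W,180+(x+.5)*.3-.5,100+(y+.5)*.3-.5,z,True)*1000
print('post',q(342,281,.0755),'eye',q(340,290,.0813),q(340,290,.0793),np.array(W['cam_to_world'])[:3,3])
E
```

```text
post [608.96507936 192.39935106  75.5       ] eye [608.68193402 192.66659812  81.3       ] [608.38225431 192.65722176  79.3       ] [0.62812936 0.19327507 0.21108805]
```

Call:
{"op": "send_rows", "data": {
  "motion": [
    {"gripper": 10, "travel": [-0.3, 0, 3], "rotation": [0, 0, 0]},
    {"gripper": 10, "travel": [-0.2, 0, 2], "rotation": [0, 0, 0]},
    {"gripper": 10, "travel": [-0.5, 0, 1.6], "rotation": [0, -1.6, 0]},
    {"gripper": 10, "travel": [-0.4, 0, 1.6], "rotation": [0, -1.6, 0]},
    {"gripper": 10, "travel": [-0.3, 0, 1.6], "rotation": [0, -1.6, 0]},
    {"gripper": 10, "travel": [0, 0, 0], "rotation": [0, 0, 0]},
    {"gripper": 10, "travel": [0, 0, 0], "rotation": [0, 0, 0]}
  ]
}}

```text
t: 8.5
tcp_pos: [0.5697, 0.1932, 0.0542]
tool_rot: [1.0, 0.006, -0.001, 0.001]
force: [-7.1, -1.1, 2.1]
finger_gap: 0.238
```

Call:
{"op": "send_rows", "data": {
  "motion": [
    {"gripper": 10, "travel": [-1, 0, 0.4], "rotation": [0, 0, 0]},
    {"gripper": 45, "travel": [0, 0, 0], "rotation": [0, 0, 0]},
    {"gripper": 45, "travel": [0, 0, 0], "rotation": [0, 0, 0]},
    {"gripper": 45, "travel": [0, 0, 0], "rotation": [0, 0, 0]},
    {"gripper": 45, "travel": [0, 0, 0], "rotation": [0, 0, 0]},
    {"gripper": 45, "travel": [0, 0, 0], "rotation": [0, 0, 0]},
    {"gripper": 45, "travel": [0, 0, -20], "rotation": [0, 0, 0]},
    {"gripper": 45, "travel": [0, 0, -40], "rotation": [0, 0, 0]},
    {"gripper": 45, "travel": [0, 0, -40], "rotation": [0, 0, 0]},
    {"gripper": 45, "travel": [-35, 0, -10], "rotation": [0, 0, 0]},
    {"gripper": 45, "travel": [-15, 0, 0], "rotation": [0, 0, 0]},
    {"gripper": 45, "travel": [0, 0, 0], "rotation": [0, 0, 0]}
  ]
}}

```text
t: 9.5
tcp_pos: [0.5174, 0.1932, 0.165]
tool_rot: [1.0, 0.007, 0.001, 0.0]
force: [-0.4, 0.6, -0.2]
finger_gap: 0.523
```

```bash
python3 - <<'E'
from h import *
st()
a,_=snap('wrist','w7.png');s,_=snap('scene','s7.png');b,_=snap('side','d7.png')
o=np.zeros((600,800,3),np.uint8)
o[:,:400]=cv2.resize(a[70:340,190:370],(400,600),interpolation=cv2.INTER_CUBIC);o[:300,400:]=cv2.resize(s[160:235,310:410],(400,300),interpolation=cv2.INTER_CUBIC)
o[300:,400:]=cv2.resize(b[205:280,210:310],(400,300),interpolation=cv2.INTER_CUBIC)
cv2.imwrite('pics/m7.png',o)
E
```

```text
t9.5 tcp [517.4 193.2 165. ] xyaw 0.75 zax [ 0.002 -0.    -1.   ] F [-0.4  0.6 -0.2] gap 44.6 q6 1.71
```

View pics/m7.png

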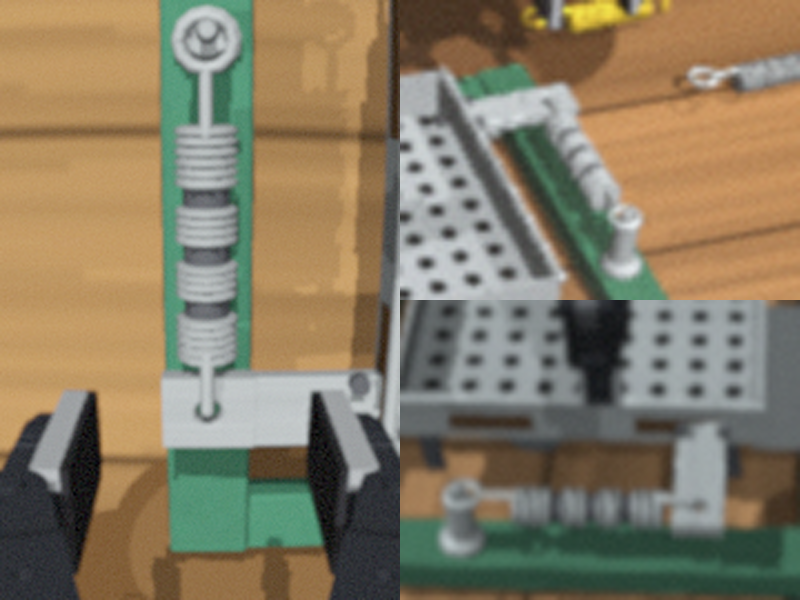

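Left spring is on: hook through the hole, eye round the post, coil stretched. 11 pictures used. Now spring S1.

Call:
{"op": "send_rows", "data": {
  "motion": [
    {"gripper": 45, "travel": [0, 0, 0], "rotation": [0, 0, -7.1]},
    {"gripper": 45, "travel": [0, 0, 0], "rotation": [0, 0, -7.1]},
    {"gripper": 45, "travel": [0, 0, 0], "rotation": [0, 0, -7.1]},
    {"gripper": 45, "travel": [0, 0, 0], "rotation": [0, 0, -7.1]},
    {"gripper": 45, "travel": [0, 0, 0], "rotation": [0, 0, -7.1]},
    {"gripper": 45, "travel": [0, 0, 0], "rotation": [0, 0, -7.1]},
    {"gripper": 45, "travel": [0, 0, 0], "rotation": [0, 0, -7.1]},
    {"gripper": 45, "travel": [0, 0, 0], "rotation": [0, 0, -7.1]},
    {"gripper": 45, "travel": [0, 0, 0], "rotation": [0, 0, -7.1]},
    {"gripper": 45, "travel": [0, 0, 0], "rotation": [0, 0, -7.1]},
    {"gripper": 45, "travel": [0, 0, 0], "rotation": [0, 0, -7.1]},
    {"gripper": 45, "travel": [0, 0, 0], "rotation": [0, 0, -7.1]}
  ]
}}

```text
t: 10.65
tcp_pos: [0.5224, 0.1929, 0.163]
tool_rot: [0.73, 0.683, 0.002, 0.001]
force: [-0.2, 0.7, -0.2]
finger_gap: 0.528
```

Call:
{"op": "send_rows", "data": {
  "motion": [
    {"gripper": 45, "travel": [0, 0, 0], "rotation": [0, 0, -4.8]},
    {"gripper": 45, "travel": [29.6, -15.9, 16.7], "rotation": [0, 0, 0]},
    {"gripper": 45, "travel": [29.6, -15.9, 16.7], "rotation": [0, 0, 0]},
    {"gripper": 45, "travel": [29.6, -15.9, 16.7], "rotation": [0, 0, 0]},
    {"gripper": 45, "travel": [29.6, -15.9, 16.7], "rotation": [0, 0, 0]},
    {"gripper": 45, "travel": [29.6, -15.9, 16.7], "rotation": [0, 0, 0]},
    {"gripper": 45, "travel": [29.6, -15.9, 16.7], "rotation": [0, 0, 0]},
    {"gripper": 45, "travel": [0, 0, 0], "rotation": [0, 0, 0]},
    {"gripper": 45, "travel": [0, 0, 0], "rotation": [0, 0, 0]}
  ]
}}

```text
t: 11.4
tcp_pos: [0.423, 0.3708, 0.0614]
tool_rot: [0.702, 0.713, 0.0, 0.001]
force: [1.3, -0.2, -0.2]
finger_gap: 0.528
```

```bash
python3 -c "
from h import *
to([421.8,371,4.5])"
```

```text
t11.4 tcp [423.  370.8  61.4] xyaw 90.90 zax [ 0.002 -0.001 -1.   ] F [ 1.3 -0.2 -0.2] gap 45.1 q6 0.51
tool travel mm [ 0.3 -1.3 56.9]
```

Call:
{"op": "send_rows", "data": {
  "motion": [
    {"gripper": 45, "travel": [0, -0.5, 20], "rotation": [0, 0, 0]},
    {"gripper": 45, "travel": [0, -0.5, 20], "rotation": [0, 0, 0]},
    {"gripper": 45, "travel": [0, 0, 16.5], "rotation": [0, 0, 0]},
    {"gripper": 45, "travel": [0, 0, 0], "rotation": [0, 0, 0]},
    {"gripper": 10, "travel": [0, 0, 0], "rotation": [0, 0, 0]},
    {"gripper": 10, "travel": [0, 0, 0], "rotation": [0, 0, 0]},
    {"gripper": 10, "travel": [0, 0, 0], "rotation": [0, 0, 0]},
    {"gripper": 10, "travel": [0, 0, 0], "rotation": [0, 0, 0]},
    {"gripper": 10, "travel": [0, 0, 0], "rotation": [0, 0, 0]},
    {"gripper": 10, "travel": [0, 0, 0], "rotation": [0, 0, 0]}
  ]
}}

```text
t: 12.23
tcp_pos: [0.4236, 0.3697, 0.0077]
tool_rot: [0.703, 0.711, 0.002, 0.002]
force: [0.2, -0.5, 4.0]
finger_gap: 0.234
```

Call:
{"op": "send_rows", "data": {
  "motion": [
    {"gripper": 10, "travel": [0, 0, -35], "rotation": [0, 0, 0]},
    {"gripper": 10, "travel": [0, 0, -40], "rotation": [0, 0, 0]},
    {"gripper": 10, "travel": [0, 0, -40], "rotation": [0, 0, 0]},
    {"gripper": 10, "travel": [0, 0, -40], "rotation": [0, 0, 0]},
    {"gripper": 10, "travel": [0, 0, 0], "rotation": [0, 0, -7.1]},
    {"gripper": 10, "travel": [0, 0, 0], "rotation": [0, 0, -7.1]},
    {"gripper": 10, "travel": [0, 0, 0], "rotation": [0, 0, -7.1]},
    {"gripper": 10, "travel": [0, 0, 0], "rotation": [0, 0, -7.1]},
    {"gripper": 10, "travel": [0, 0, 0], "rotation": [0, 0, -7.1]},
    {"gripper": 10, "travel": [0, 0, 0], "rotation": [0, 0, -7.1]},
    {"gripper": 10, "travel": [0, 0, 0], "rotation": [0, 0, -7.1]},
    {"gripper": 10, "travel": [0, 0, 0], "rotation": [0, 0, -7.1]}
  ]
}}

```text
t: 13.23
tcp_pos: [0.4218, 0.3694, 0.1618]
tool_rot: [0.277, 0.961, 0.0, 0.001]
force: [0.4, -0.7, -1.4]
finger_gap: 0.236
```

Call:
{"op": "send_rows", "data": {
  "motion": [
    {"gripper": 10, "travel": [0, 0, 0], "rotation": [0, 0, -7.1]},
    {"gripper": 10, "travel": [0, 0, 0], "rotation": [0, 0, -7.1]},
    {"gripper": 10, "travel": [0, 0, 0], "rotation": [0, 0, -7.1]},
    {"gripper": 10, "travel": [0, 0, 0], "rotation": [0, 0, -7.1]},
    {"gripper": 10, "travel": [0, 0, 0], "rotation": [0, 0, -4.8]},
    {"gripper": 10, "travel": [0, 0, 0], "rotation": [0, 0, 0]},
    {"gripper": 10, "travel": [0, 0, 0], "rotation": [0, 0, 0]}
  ]
}}

```text
t: 13.82
tcp_pos: [0.422, 0.3695, 0.1618]
tool_rot: [-0.005, 1.0, -0.0, 0.002]
force: [-0.2, -0.7, -0.6]
finger_gap: 0.235
```

```bash
python3 -c "
from h import *
to([640,-30,150])"
```

```text
t13.8 tcp [422.  369.5 161.8] xyaw -179.42 zax [ 0.003  0.    -1.   ] F [-0.2 -0.7 -0.6] gap 20.1 q6 -1.06
tool travel mm [-213.9 -401.7   12.5]
```

Call:
{"op": "send_rows", "data": {
  "motion": [
    {"gripper": 10, "travel": [-19.4, -36.5, 1], "rotation": [0, 0, 0]},
    {"gripper": 10, "travel": [-19.4, -36.5, 1], "rotation": [0, 0, 0]},
    {"gripper": 10, "travel": [-19.4, -36.5, 1], "rotation": [0, 0, 0]},
    {"gripper": 10, "travel": [-19.4, -36.5, 1], "rotation": [0, 0, 0]},
    {"gripper": 10, "travel": [-19.4, -36.5, 1], "rotation": [0, 0, 0]},
    {"gripper": 10, "travel": [-19.4, -36.5, 1], "rotation": [0, 0, 0]},
    {"gripper": 10, "travel": [-19.4, -36.5, 1], "rotation": [0, 0, 0]},
    {"gripper": 10, "travel": [-19.4, -36.5, 1], "rotation": [0, 0, 0]},
    {"gripper": 10, "travel": [-19.4, -36.5, 1], "rotation": [0, 0, 0]},
    {"gripper": 10, "travel": [-19.4, -36.5, 1], "rotation": [0, 0, 0]},
    {"gripper": 10, "travel": [-19.4, -36.5, 1], "rotation": [0, 0, 0]},
    {"gripper": 10, "travel": [0, 0, 0], "rotation": [0, 0, 0]}
  ]
}}

```text
t: 14.82
tcp_pos: [0.6457, -0.0376, 0.1519]
tool_rot: [-0.002, 1.0, -0.002, 0.005]
force: [1.5, -0.4, -1.1]
finger_gap: 0.238
```

Call:
{"op": "send_rows", "data": {
  "motion": [
    {"gripper": 10, "travel": [0, 0, 0], "rotation": [0, 0, 0]},
    {"gripper": 10, "travel": [0, 0, 0], "rotation": [0, 0, 0]}
  ]
}}

```text
t: 14.98
tcp_pos: [0.6397, -0.0292, 0.151]
tool_rot: [-0.005, 1.0, 0.001, 0.001]
force: [0.0, 0.1, 0.5]
finger_gap: 0.233
```

```bash
python3 - <<'E'
from h import *
st()
a,_=snap('wrist','w8.png')
cv2.imwrite('pics/w8b.png',cv2.resize(a,(800,600),interpolation=cv2.INTER_CUBIC))
E
```

```text
t15.0 tcp [639.7 -29.2 151. ] xyaw -179.42 zax [ 0.002  0.001 -1.   ] F [0.  0.1 0.5] gap 19.9 q6 -1.80
```

View pics/w8b.png

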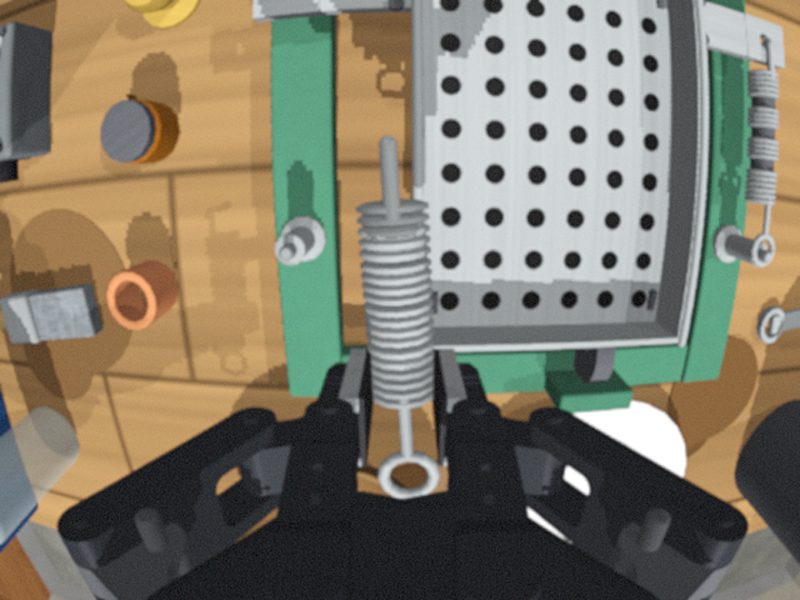

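Right post tip (288,248), held spring: eye (408,474), hook bend (387,143), slightly skewed. Jar lid (128,130), coupling mouth (130,302), left eye (761,249).

```bash
python3 - <<'E'
from h import *
_,W=ld('w8.png')
def q(x,y,z): return onz(W,(x+.5)*.7-.5,(y+.5)*.7-.5,z,True)*1000
for dz in(.013,.015):
    E=q(408,474,.151+dz);H=q(387,143,.151+dz);u=E-H
    print('eye',E,'hook',H,np.linalg.norm(u),'yaw',np.degrees(np.arctan2(u[1],u[0])))
A=q(404,400,.151+.0045);B=q(395,205,.151+.0045);print('coil',A,B,np.linalg.norm(A-B),np.degrees(np.arctan2(*(A-B)[1::-1])))
print('postR',q(288,248,.0755),'eyeL',q(761,249,.0685),'hole L~',q(766,38,.066))
print('jar',q(128,130,.042),'coup',q(130,302,.036))
_,W=ld('w0.png') if 0 else ld('wrist0.png')
print('postR w0',q(388,380,.0755))
E
```

```text
eye [673.25888181 -28.10595212 164.        ] hook [564.51483223 -35.23610236 164.        ] 108.97755438890093 yaw 3.751410562076645
eye [671.65272863 -28.15024072 166.        ] hook [564.58614079 -35.17040283 166.        ] 107.29649066309055 yaw 3.751410562076641
coil [647.75554985 -29.74009275 155.5       ] [582.68778138 -33.04749389 155.5       ] 65.15177201489415 2.909845838550353
postR [611.18960184 -86.33243612  75.5       ] eyeL [605.59944073 191.09248762  68.5       ] hole L~ [472.36684999 190.44035061  66.        ]
jar [ 542.99350362 -195.98304464   42.        ] coup [ 653.11510141 -209.9042563    36.        ]
postR w0 [613.76048359 -82.96533276  75.5       ]
```

Call:
{"op": "send_rows", "data": {
  "motion": [
    {"gripper": 10, "travel": [0, 0, 0], "rotation": [0, 0, 2.8]},
    {"gripper": 10, "travel": [22, -15, 5], "rotation": [0, 0, 0]},
    {"gripper": 10, "travel": [22, -15, 5], "rotation": [0, 0, 0]},
    {"gripper": 10, "travel": [22, -15, 5], "rotation": [0, 0, 0]},
    {"gripper": 10, "travel": [22, -15, 5], "rotation": [0, 0, 0]},
    {"gripper": 10, "travel": [0, 0, 25], "rotation": [0, 0, 0]},
    {"gripper": 10, "travel": [0, 0, 20], "rotation": [0, 0, 0]},
    {"gripper": 10, "travel": [0, 0, 4], "rotation": [0, 0, 0]},
    {"gripper": 10, "travel": [0, 0, 0], "rotation": [0, 0, 0]},
    {"gripper": 10, "travel": [0, 0, 0], "rotation": [0, 0, 0]}
  ]
}}

```text
t: 15.87
tcp_pos: [0.551, -0.085, 0.0827]
tool_rot: [0.018, 1.0, 0.0, 0.002]
force: [0.6, 1.0, 0.4]
finger_gap: 0.233
```

```bash
python3 - <<'E'
from h import *
st()
a,_=snap('wrist','w9.png')
cv2.imwrite('pics/w9b.png',cv2.resize(a[80:300,170:390],(600,600),interpolation=cv2.INTER_CUBIC))
E
```

```text
t15.9 tcp [551.  -85.   82.7] xyaw 177.99 zax [ 0.004  0.    -1.   ] F [0.6 1.  0.4] gap 19.9 q6 -1.89
```

View pics/w9b.png

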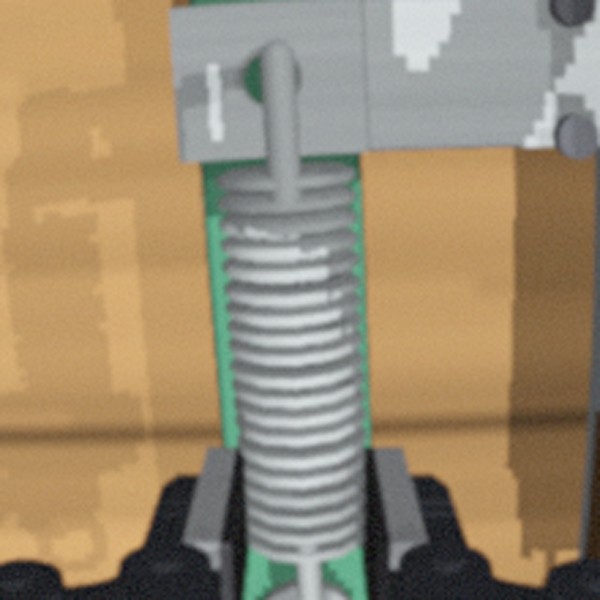

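```bash
python3 - <<'E'
from h import *
_,W=ld('w9.png')
k=220/600
def q(x,y,z): return onz(W,170+(x+.5)*k-.5,80+(y+.5)*k-.5,z,True)*1000
print('hole',q(272,79,.066),'hook bend outer end',q(278,40,.0957),'cam',np.array(W['cam_to_world'])[:3,3])
A=q(278,60,.0957);B=q(287,195,.0957);print('wire',A,B)
A=q(289,180,.0877);B=q(304,540,.0877);print('coil',A,B,np.degrees(np.arctan2(*(B-A)[1::-1])))
A=q(172,10,.066);B=q(182,160,.066);print('lug edge',A,B)
E
```

```text
hole [478.81725446 -89.45935638  66.        ] hook bend outer end [473.40454257 -87.26910124  95.7       ] cam [ 0.48014403 -0.08354014  0.22519443]
wire [476.32819347 -87.38241068  95.7       ] [496.16526241 -86.86532956  95.7       ]
coil [494.81179061 -86.66619038  87.7       ] [557.52601785 -86.65420069  87.7       ] 0.010953790343638766
lug edge [ 465.34185072 -106.72420829   66.        ] [ 492.59890888 -106.28130574   66.        ]
```

Call:
{"op": "send_rows", "data": {
  "motion": [
    {"gripper": 10, "travel": [-2.7, -2, 0], "rotation": [0, 0, 0]},
    {"gripper": 10, "travel": [0, 0, 4], "rotation": [0, 0, 0]},
    {"gripper": 10, "travel": [0, 0, 4], "rotation": [0, 0, 0]},
    {"gripper": 10, "travel": [0, 0, 3], "rotation": [0, 0, 0]},
    {"gripper": 10, "travel": [0, 0, 3], "rotation": [0, 0, 0]},
    {"gripper": 10, "travel": [0, 0, 0], "rotation": [0, 0, 0]}
  ]
}}

```text
t: 16.42
tcp_pos: [0.5528, -0.0881, 0.0674]
tool_rot: [0.018, 1.0, 0.0, 0.001]
force: [-0.3, 0.1, -0.5]
finger_gap: 0.232
```

Call:
{"op": "send_rows", "data": {
  "motion": [
    {"gripper": 10, "travel": [0, 0, 3], "rotation": [0, 0, 0]},
    {"gripper": 10, "travel": [0, 0, 0], "rotation": [0, 0, 0]}
  ]
}}

```text
t: 16.58
tcp_pos: [0.5531, -0.0882, 0.0647]
tool_rot: [0.018, 1.0, 0.0, 0.001]
force: [-0.0, 0.8, -0.9]
finger_gap: 0.234
```

Call:
{"op": "send_rows", "data": {
  "motion": [
    {"gripper": 10, "travel": [0, 0, 3], "rotation": [0, 0, 0]},
    {"gripper": 10, "travel": [0, 0, 2], "rotation": [0, 0, 0]},
    {"gripper": 10, "travel": [-3, 0, 0], "rotation": [0, 0, 0]},
    {"gripper": 10, "travel": [-3, 0, 0], "rotation": [0, 0, 0]},
    {"gripper": 10, "travel": [-4, 0, 0], "rotation": [0, 0, 0]},
    {"gripper": 10, "travel": [0, 0, 0], "rotation": [0, 0, 0]},
    {"gripper": 10, "travel": [0, 0, 0], "rotation": [0, 0, 0]}
  ]
}}

```text
t: 17.17
tcp_pos: [0.5625, -0.0882, 0.0599]
tool_rot: [0.018, 1.0, 0.0, 0.001]
force: [-3.7, -0.2, 0.2]
finger_gap: 0.241
```

Call:
{"op": "send_rows", "data": {
  "motion": [
    {"gripper": 10, "travel": [0, 0, -4], "rotation": [0, -2.5, 0]},
    {"gripper": 10, "travel": [0, 0, -3], "rotation": [0, -2.5, 0]},
    {"gripper": 10, "travel": [-3.6, 0.7, 0.3], "rotation": [0, 0, 0]},
    {"gripper": 10, "travel": [-3.6, 0, 0.3], "rotation": [0, 0, 0]},
    {"gripper": 10, "travel": [-3.6, 0, 0.3], "rotation": [0, 0, 0]},
    {"gripper": 10, "travel": [-3.6, 0, 0.3], "rotation": [0, 0, 0]},
    {"gripper": 10, "travel": [0, 0, 0], "rotation": [0, 0, 0]},
    {"gripper": 10, "travel": [0, 0, 0], "rotation": [0, 0, 0]}
  ]
}}

```text
t: 17.83
tcp_pos: [0.5761, -0.0877, 0.0665]
tool_rot: [0.018, 0.999, 0.0, 0.043]
force: [-6.1, -0.5, -0.5]
finger_gap: 0.234
```

```bash
python3 - <<'E'
from h import *
s,x=st()
a,W=snap('wrist','w10.png');b,_=snap('side','d10.png');sc,S=snap('scene','s10.png')
P=s['tcp_pos']
print('eye pred px',proj(W,P+[.0355,0,.0162],True),'scene post',proj(S,[.612,-.087,.0755]))
u,v=map(int,proj(S,[.612,-.087,.0755]))
o=np.zeros((600,800,3),np.uint8)
e=proj(W,P+[.0355,0,.0162],True); eu,ev=int(e[0]),min(int(e[1]),360)
o[:,:400]=cv2.resize(a[ev-90:ev+60,eu-50:eu+50],(400,600),interpolation=cv2.INTER_CUBIC);o[:300,400:]=cv2.resize(sc[v-40:v+35,u-50:u+50],(400,300),interpolation=cv2.INTER_CUBIC)
o[300:,400:]=cv2.resize(b[150:225,210:310],(400,300),interpolation=cv2.INTER_CUBIC)
cv2.imwrite('pics/m10.png',o); print(eu,ev,u,v)
E
```

```text
t17.8 tcp [576.1 -87.7  66.5] xyaw 177.93 zax [ 0.085 -0.001 -0.996] F [-6.1 -0.5 -0.5] gap 20.0 q6 -1.93
eye pred px (np.float64(286.61937091940706), np.float64(336.4107178421667)) scene post (np.float64(258.78583275726544), np.float64(233.74905322846385))
286 336 258 233
```

View pics/m10.png

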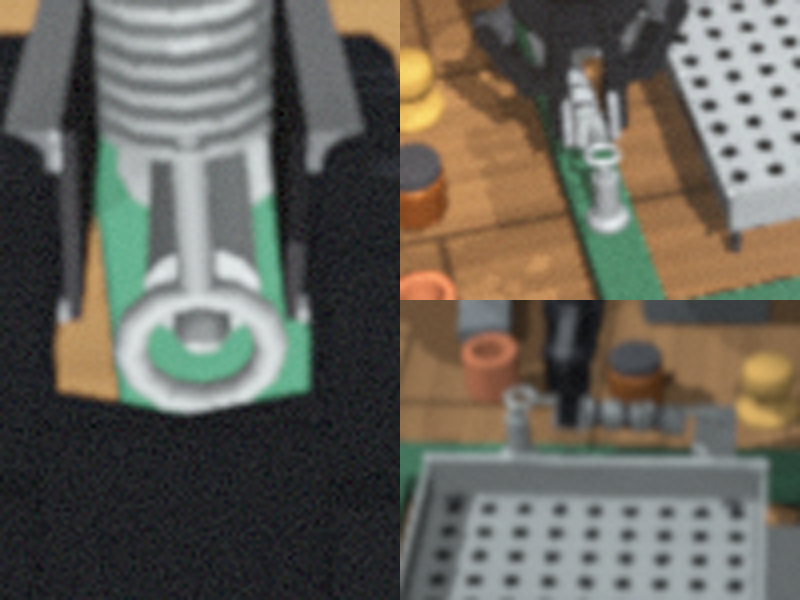

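Eye (200,350) above post tip (205,330), nearly aligned; offset to be computed.

```bash
python3 - <<'E'
from h import *
_,W=ld('w10.png')
def q(x,y,z): return onz(W,236+(x+.5)/4-.5,246+(y+.5)/4-.5,z,True)*1000
print('eye',q(200,350,.082),q(200,350,.084),'post',q(204,330,.0755))
E
```

```text
eye [609.88869521 -88.13306634  82.        ] [607.96821987 -88.09652176  84.        ] post [612.44697339 -87.61871196  75.5       ]
```

Call:
{"op": "send_rows", "data": {
  "motion": [
    {"gripper": 10, "travel": [-2.5, 0.4, 0.2], "rotation": [0, 0, 0]},
    {"gripper": 10, "travel": [0.2, 0, 3], "rotation": [0, 0, 0]},
    {"gripper": 10, "travel": [0.2, 0, 2], "rotation": [0, 0, 0]},
    {"gripper": 10, "travel": [0.4, 0, 1.6], "rotation": [0, 1.6, 0]},
    {"gripper": 10, "travel": [0.3, 0, 1.6], "rotation": [0, 1.6, 0]},
    {"gripper": 10, "travel": [0.3, 0, 1.6], "rotation": [0, 1.7, 0]},
    {"gripper": 10, "travel": [0, 0, 0], "rotation": [0, 0, 0]},
    {"gripper": 10, "travel": [0, 0, 0], "rotation": [0, 0, 0]}
  ]
}}

```text
t: 18.65
tcp_pos: [0.5787, -0.0876, 0.0572]
tool_rot: [0.018, 1.0, 0.0, 0.001]
force: [-5.6, 0.1, 1.2]
finger_gap: 0.237
```

Call:
{"op": "send_rows", "data": {
  "motion": [
    {"gripper": 10, "travel": [0, 0, 1.5], "rotation": [0, 0, 0]},
    {"gripper": 10, "travel": [0, 0, 0], "rotation": [0, 0, 0]},
    {"gripper": 10, "travel": [0, 0, 0], "rotation": [0, 0, 0]}
  ]
}}

```text
t: 18.9
tcp_pos: [0.5788, -0.0876, 0.0565]
tool_rot: [0.018, 1.0, 0.0, 0.001]
force: [-6.8, 1.1, 5.2]
finger_gap: 0.233
```

Call:
{"op": "send_rows", "data": {
  "motion": [
    {"gripper": 10, "travel": [0.8, 0, -0.3], "rotation": [0, 0, 0]},
    {"gripper": 45, "travel": [0, 0, 0], "rotation": [0, 0, 0]},
    {"gripper": 45, "travel": [0, 0, 0], "rotation": [0, 0, 0]},
    {"gripper": 45, "travel": [0, 0, 0], "rotation": [0, 0, 0]},
    {"gripper": 45, "travel": [0, 0, 0], "rotation": [0, 0, 0]},
    {"gripper": 45, "travel": [0, 0, 0], "rotation": [0, 0, 0]},
    {"gripper": 45, "travel": [0, 0, -20], "rotation": [0, 0, 0]},
    {"gripper": 45, "travel": [0, 0, -40], "rotation": [0, 0, 0]},
    {"gripper": 65, "travel": [0, 0, -40], "rotation": [0, 0, 0]},
    {"gripper": 65, "travel": [0, 0, -20], "rotation": [0, 0, 7.1]},
    {"gripper": 65, "travel": [0, 0, 0], "rotation": [0, 0, 7.1]},
    {"gripper": 65, "travel": [0, 0, 0], "rotation": [0, 0, 7.1]}
  ]
}}

```text
t: 19.9
tcp_pos: [0.5799, -0.0886, 0.1789]
tool_rot: [0.206, 0.979, 0.0, 0.006]
force: [0.3, -0.4, -0.8]
finger_gap: 0.761
```

Call:
{"op": "send_rows", "data": {
  "motion": [
    {"gripper": 65, "travel": [0, 0, 0], "rotation": [0, 0, 7.1]},
    {"gripper": 65, "travel": [0, 0, 0], "rotation": [0, 0, 7.1]},
    {"gripper": 65, "travel": [0, 0, 0], "rotation": [0, 0, 7.1]},
    {"gripper": 65, "travel": [0, 0, 0], "rotation": [0, 0, 7.1]},
    {"gripper": 65, "travel": [0, 0, 0], "rotation": [0, 0, 7.1]},
    {"gripper": 65, "travel": [0, 0, 0], "rotation": [0, 0, 7.1]},
    {"gripper": 65, "travel": [0, 0, 0], "rotation": [0, 0, 7.1]},
    {"gripper": 65, "travel": [0, 0, 0], "rotation": [0, 0, 7.1]},
    {"gripper": 65, "travel": [0, 0, 0], "rotation": [0, 0, 7.1]},
    {"gripper": 65, "travel": [0, 0, 0], "rotation": [0, 0, 2.8]},
    {"gripper": 65, "travel": [0, 0, 0], "rotation": [0, 0, 0]},
    {"gripper": 65, "travel": [0, 0, 0], "rotation": [0, 0, 0]}
  ]
}}

```text
t: 20.9
tcp_pos: [0.5784, -0.0881, 0.1763]
tool_rot: [0.707, 0.707, 0.002, 0.002]
force: [0.9, -0.2, 0.4]
finger_gap: 0.764
```

```bash
cat >> h.py <<'E'
def finds(S,im,tag):
    hsv=cv2.cvtColor(im,cv2.COLOR_BGR2HSV); B,G,Rr=[im[:,:,i].astype(int) for i in range(3)]
    return hsv
E
python3 - <<'E'
from h import *
st()
sc,S=snap('scene','s11.png');b,D=snap('side','d11.png')
# compare find regions against the first pictures
for n,new,old,M,k in(('scene',sc,cv2.imread('pics/scene0.png'),S,0),('side',b,cv2.imread('pics/side0.png'),D,1)):
    d=cv2.absdiff(new,old).max(2)
    for f,p in dict(knob=(.447,-.188,.025),jar=(.545,-.196,.025),coup=(.652,-.21,.02)).items():
        u,v=map(int,proj(M,p)); print(n,f,(u,v),'changed',(d[v-12:v+12,u-12:u+12]>35).mean().round(2))
o=np.zeros((300,800,3),np.uint8)
u,v=map(int,proj(S,(.545,-.16,.03)));o[:,:400]=cv2.resize(sc[v-45:v+45,u-60:u+60],(400,300),interpolation=cv2.INTER_CUBIC)
u,v=map(int,proj(D,(.545,-.16,.03)));o[:,400:]=cv2.resize(b[v-45:v+45,u-60:u+60],(400,300),interpolation=cv2.INTER_CUBIC)
cv2.imwrite('pics/m11.png',o)
E
```

```text
t20.9 tcp [578.4 -88.1 176.3] xyaw 89.98 zax [ 0.006 -0.    -1.   ] F [ 0.9 -0.2  0.4] gap 65.2 q6 -0.34
scene knob (209, 213) changed 0.0
scene jar (212, 238) changed 0.0
scene coup (213, 271) changed 0.0
side knob (301, 171) changed 0.04
side jar (268, 168) changed 0.09
side coup (233, 166) changed 0.02
```

Finds have not moved. Now the jar.

Call:
{"op": "send_rows", "data": {
  "motion": [
    {"gripper": 65, "travel": [-27, -8.5, 20], "rotation": [0, 0, 0]},
    {"gripper": 65, "travel": [-27, -8.5, 20], "rotation": [0, 0, 0]},
    {"gripper": 65, "travel": [-27, -8.5, 20], "rotation": [0, 0, 0]},
    {"gripper": 65, "travel": [-27, -8.5, 20], "rotation": [0, 0, 0]},
    {"gripper": 65, "travel": [0, 0, 20], "rotation": [0, 0, 0]},
    {"gripper": 65, "travel": [0, 0, 0], "rotation": [0, 0, 0]},
    {"gripper": 65, "travel": [0, 0, 0], "rotation": [0, 0, 0]}
  ]
}}

```text
t: 21.58
tcp_pos: [0.5437, -0.1958, 0.0753]
tool_rot: [0.708, 0.706, 0.002, 0.0]
force: [-0.1, -0.1, 1.8]
finger_gap: 0.762
```

Call:
{"op": "send_rows", "data": {
  "motion": [
    {"gripper": 65, "travel": [0, 0, 30], "rotation": [0, 0, 0]},
    {"gripper": 65, "travel": [0, 0, 20], "rotation": [0, 0, 0]},
    {"gripper": 65, "travel": [0, 0, 14], "rotation": [0, 0, 0]},
    {"gripper": 65, "travel": [0, 0, 0], "rotation": [0, 0, 0]},
    {"gripper": 30, "travel": [0, 0, 0], "rotation": [0, 0, 0]},
    {"gripper": 30, "travel": [0, 0, 0], "rotation": [0, 0, 0]},
    {"gripper": 30, "travel": [0, 0, 0], "rotation": [0, 0, 0]},
    {"gripper": 30, "travel": [0, 0, 0], "rotation": [0, 0, 0]},
    {"gripper": 30, "travel": [0, 0, 0], "rotation": [0, 0, 0]},
    {"gripper": 30, "travel": [0, 0, 0], "rotation": [0, 0, 0]}
  ],
  "newtons": 40
}}

```text
t: 22.42
tcp_pos: [0.5462, -0.1961, 0.0141]
tool_rot: [0.708, 0.706, 0.003, 0.003]
force: [0.5, 2.6, 7.6]
finger_gap: 0.471
```

Call:
{"op": "send_rows", "data": {
  "motion": [
    {"gripper": 30, "travel": [0, 0, -30], "rotation": [0, 0, 0]},
    {"gripper": 30, "travel": [0, 0, -40], "rotation": [0, 0, 0]},
    {"gripper": 30, "travel": [0, 0, -40], "rotation": [0, 0, 0]},
    {"gripper": 30, "travel": [35.6, 1.4, 0], "rotation": [0, 0, 0]},
    {"gripper": 30, "travel": [35.6, 1.4, 0], "rotation": [0, 0, 0]},
    {"gripper": 30, "travel": [35.6, 1.4, 0], "rotation": [0, 0, 0]},
    {"gripper": 30, "travel": [35.6, 1.4, 0], "rotation": [0, 0, 0]},
    {"gripper": 30, "travel": [35.6, 1.4, 0], "rotation": [0, 0, 0]},
    {"gripper": 30, "travel": [35.6, 1.4, 0], "rotation": [0, 0, 0]},
    {"gripper": 30, "travel": [0, 0, 0], "rotation": [0, 0, 0]},
    {"gripper": 30, "travel": [0, 0, 0], "rotation": [0, 0, 0]}
  ]
}}

```text
t: 23.33
tcp_pos: [0.5528, 0.0196, 0.1227]
tool_rot: [0.706, 0.708, 0.002, 0.002]
force: [0.7, 0.5, -0.5]
finger_gap: 0.474
```

```bash
python3 -c "
from h import *
to([553.6,18,68])"
```

```text
t23.3 tcp [552.8  19.6 122.7] xyaw 90.15 zax [ 0.006 -0.    -1.   ] F [ 0.7  0.5 -0.5] gap 40.5 q6 -0.17
tool travel mm [-1.6  0.5 54.7]
```

Call:
{"op": "send_rows", "data": {
  "motion": [
    {"gripper": 30, "travel": [0, 0, 25], "rotation": [0, 0, 0]},
    {"gripper": 30, "travel": [0, 0, 20], "rotation": [0, 0, 0]},
    {"gripper": 30, "travel": [0, 0, 9], "rotation": [0, 0, 0]},
    {"gripper": 30, "travel": [0, 0, 0], "rotation": [0, 0, 0]},
    {"gripper": 58, "travel": [0, 0, 0], "rotation": [0, 0, 0]},
    {"gripper": 58, "travel": [0, 0, 0], "rotation": [0, 0, 0]},
    {"gripper": 58, "travel": [0, 0, 0], "rotation": [0, 0, 0]},
    {"gripper": 58, "travel": [0, 0, 0], "rotation": [0, 0, 0]},
    {"gripper": 58, "travel": [0, 0, -20], "rotation": [0, 0, 0]},
    {"gripper": 58, "travel": [0, 0, -40], "rotation": [0, 0, 0]}
  ]
}}

```text
t: 24.17
tcp_pos: [0.5498, 0.0179, 0.1254]
tool_rot: [0.708, 0.706, -0.001, -0.002]
force: [1.0, -0.2, 0.2]
finger_gap: 0.678
```

Call:
{"op": "send_rows", "data": {
  "motion": [
    {"gripper": 65, "travel": [-33, 14.3, 0], "rotation": [0, 0, 0]},
    {"gripper": 65, "travel": [-33, 14.3, 0], "rotation": [0, 0, 0]},
    {"gripper": 65, "travel": [-33, 14.3, 0], "rotation": [0, 0, 0]},
    {"gripper": 65, "travel": [-33, 14.3, 0], "rotation": [0, 0, 0]},
    {"gripper": 65, "travel": [-33, 14.3, 0], "rotation": [0, 0, 0]},
    {"gripper": 65, "travel": [-33, 14.3, 20], "rotation": [0, 0, 0]},
    {"gripper": 65, "travel": [-31, 14, 30], "rotation": [0, 0, 0]},
    {"gripper": 65, "travel": [0, 0, 0], "rotation": [0, 0, 0]},
    {"gripper": 65, "travel": [0, 0, 0], "rotation": [0, 0, 0]}
  ]
}}

```text
t: 24.92
tcp_pos: [0.6501, -0.2102, 0.0784]
tool_rot: [0.709, 0.705, 0.001, -0.0]
force: [-0.3, 0.9, -0.1]
finger_gap: 0.762
```

```bash
python3 - <<'E'
from h import *
to([652.8,-209.5,9])
sc,S=snap('scene','s12.png');
d=cv2.absdiff(sc,cv2.imread('pics/scene0.png')).max(2)
for f,p in dict(knob=(.447,-.188,.025),coup=(.652,-.21,.02)).items():
    u,v=map(int,proj(S,p)); print(f,(d[v-12:v+12,u-12:u+12]>35).mean().round(2))
E
```

```text
t24.9 tcp [ 650.1 -210.2   78.4] xyaw 89.74 zax [ 0.001  0.002 -1.   ] F [-0.3  0.9 -0.1] gap 65.1 q6 -0.47
tool travel mm [ 0.6  2.6 69.4]
knob 0.92
coup 0.12
```

Call:
{"op": "send_rows", "data": {
  "motion": [
    {"gripper": 65, "travel": [0, 2, 30], "rotation": [0, 0, 0]},
    {"gripper": 65, "travel": [0, 0, 25], "rotation": [0, 0, 0]},
    {"gripper": 65, "travel": [0, 0, 14], "rotation": [0, 0, 0]},
    {"gripper": 65, "travel": [0, 0, 0], "rotation": [0, 0, 0]},
    {"gripper": 30, "travel": [0, 0, 0], "rotation": [0, 0, 0]},
    {"gripper": 30, "travel": [0, 0, 0], "rotation": [0, 0, 0]},
    {"gripper": 30, "travel": [0, 0, 0], "rotation": [0, 0, 0]},
    {"gripper": 30, "travel": [0, 0, 0], "rotation": [0, 0, 0]},
    {"gripper": 30, "travel": [0, 0, 0], "rotation": [0, 0, 0]},
    {"gripper": 30, "travel": [0, 0, 0], "rotation": [0, 0, 0]}
  ]
}}

```text
t: 25.8
tcp_pos: [0.6554, -0.2095, 0.0145]
tool_rot: [0.708, 0.706, 0.003, 0.004]
force: [0.2, 1.1, 6.8]
finger_gap: 0.456
```

Call:
{"op": "send_rows", "data": {
  "motion": [
    {"gripper": 30, "travel": [0, 0, -30], "rotation": [0, 0, 0]},
    {"gripper": 30, "travel": [0, 0, -40], "rotation": [0, 0, 0]},
    {"gripper": 30, "travel": [0, 0, -40], "rotation": [0, 0, 0]},
    {"gripper": 30, "travel": [37.2, -4.5, 0], "rotation": [0, 0, 0]},
    {"gripper": 30, "travel": [37.2, -4.5, 0], "rotation": [0, 0, 0]},
    {"gripper": 30, "travel": [37.2, -4.5, 0], "rotation": [0, 0, 0]},
    {"gripper": 30, "travel": [37.2, -4.5, 0], "rotation": [0, 0, 0]},
    {"gripper": 30, "travel": [37.2, -4.5, 0], "rotation": [0, 0, 0]},
    {"gripper": 30, "travel": [37.2, -4.5, 0], "rotation": [0, 0, 0]},
    {"gripper": 30, "travel": [37.2, -4.5, 0], "rotation": [0, 0, 0]},
    {"gripper": 30, "travel": [37.2, -4.5, 0], "rotation": [0, 0, 0]},
    {"gripper": 30, "travel": [0, 0, 0], "rotation": [0, 0, 0]}
  ]
}}

```text
t: 26.8
tcp_pos: [0.6155, 0.0955, 0.1222]
tool_rot: [0.706, 0.709, 0.002, 0.0]
force: [-0.4, 0.9, -0.9]
finger_gap: 0.457
```

```bash
python3 - <<'E'
from h import *
to([616,88,65])
sc,S=snap('scene','s13.png');
d=cv2.absdiff(sc,cv2.imread('pics/scene0.png')).max(2)
for f,p in dict(knob=(.447,-.188,.025),coup=(.652,-.21,.02)).items():
    u,v=map(int,proj(S,p)); print(f,(d[v-12:v+12,u-12:u+12]>35).mean().round(2))
E
```

```text
t26.8 tcp [615.5  95.5 122.2] xyaw 90.23 zax [ 0.003  0.003 -1.   ] F [-0.4  0.9 -0.9] gap 39.0 q6 -0.03
tool travel mm [-7.6  0.3 57.2]
knob 0.01
coup 0.46
```

Call:
{"op": "send_rows", "data": {
  "motion": [
    {"gripper": 30, "travel": [-7, 0, 25], "rotation": [0, 0, 0]},
    {"gripper": 30, "travel": [0, 0, 22], "rotation": [0, 0, 0]},
    {"gripper": 30, "travel": [0, 0, 8.5], "rotation": [0, 0, 0]},
    {"gripper": 30, "travel": [0, 0, 0], "rotation": [0, 0, 0]},
    {"gripper": 58, "travel": [0, 0, 0], "rotation": [0, 0, 0]},
    {"gripper": 58, "travel": [0, 0, 0], "rotation": [0, 0, 0]},
    {"gripper": 58, "travel": [0, 0, 0], "rotation": [0, 0, 0]},
    {"gripper": 58, "travel": [0, 0, 0], "rotation": [0, 0, 0]},
    {"gripper": 58, "travel": [0, 0, -20], "rotation": [0, 0, 0]},
    {"gripper": 58, "travel": [0, 0, -40], "rotation": [0, 0, 0]}
  ]
}}

```text
t: 27.68
tcp_pos: [0.6152, 0.0816, 0.1227]
tool_rot: [0.708, 0.706, -0.001, -0.001]
force: [0.1, 0.2, 0.6]
finger_gap: 0.683
```

Call:
{"op": "send_rows", "data": {
  "motion": [
    {"gripper": 65, "travel": [-35, -21, 0], "rotation": [0, 0, 0]},
    {"gripper": 65, "travel": [-35, -21, 0], "rotation": [0, 0, 0]},
    {"gripper": 65, "travel": [-35, -21, 0], "rotation": [0, 0, 0]},
    {"gripper": 65, "travel": [-35, -21, 0], "rotation": [0, 0, 0]},
    {"gripper": 65, "travel": [-35, -21, 0], "rotation": [0, 0, 0]},
    {"gripper": 65, "travel": [-34, -21, 0], "rotation": [0, 0, 0]},
    {"gripper": 65, "travel": [-34, -21, 20], "rotation": [0, 0, 0]},
    {"gripper": 65, "travel": [-34, -21, 30], "rotation": [0, 0, 0]},
    {"gripper": 65, "travel": [0, 0, 0], "rotation": [0, 0, 0]},
    {"gripper": 65, "travel": [0, 0, 0], "rotation": [0, 0, 0]}
  ]
}}

```text
t: 28.52
tcp_pos: [0.4543, -0.189, 0.0813]
tool_rot: [0.709, 0.705, 0.002, 0.002]
force: [0.0, 0.2, -0.4]
finger_gap: 0.762
```

```bash
python3 - <<'E'
from h import *
to([447.3,-188,14])
E
```

```text
t28.5 tcp [ 454.3 -189.    81.3] xyaw 89.63 zax [ 0.006  0.    -1.   ] F [ 0.   0.2 -0.4] gap 65.1 q6 -0.62
tool travel mm [ 1.  -7.4 67.3]
```

Call:
{"op": "send_rows", "data": {
  "motion": [
    {"gripper": 65, "travel": [1, -7, 10], "rotation": [0, 0, 0]},
    {"gripper": 65, "travel": [0, 0, 25], "rotation": [0, 0, 0]},
    {"gripper": 65, "travel": [0, 0, 20], "rotation": [0, 0, 0]},
    {"gripper": 65, "travel": [0, 0, 12], "rotation": [0, 0, 0]},
    {"gripper": 65, "travel": [0, 0, 0], "rotation": [0, 0, 0]},
    {"gripper": 30, "travel": [0, 0, 0], "rotation": [0, 0, 0]},
    {"gripper": 30, "travel": [0, 0, 0], "rotation": [0, 0, 0]},
    {"gripper": 30, "travel": [0, 0, 0], "rotation": [0, 0, 0]},
    {"gripper": 30, "travel": [0, 0, 0], "rotation": [0, 0, 0]},
    {"gripper": 30, "travel": [0, 0, 0], "rotation": [0, 0, 0]},
    {"gripper": 30, "travel": [0, 0, 0], "rotation": [0, 0, 0]}
  ]
}}

```text
t: 29.43
tcp_pos: [0.4489, -0.1862, 0.0163]
tool_rot: [0.708, 0.706, 0.002, 0.003]
force: [1.9, 3.4, 6.9]
finger_gap: 0.459
```

Call:
{"op": "send_rows", "data": {
  "motion": [
    {"gripper": 30, "travel": [0, 0, -30], "rotation": [0, 0, 0]},
    {"gripper": 30, "travel": [0, 0, -40], "rotation": [0, 0, 0]},
    {"gripper": 30, "travel": [0, 0, -40], "rotation": [0, 0, 0]},
    {"gripper": 30, "travel": [34.5, 5.4, 0], "rotation": [0, 0, 0]},
    {"gripper": 30, "travel": [34.5, 5.4, 0], "rotation": [0, 0, 0]},
    {"gripper": 30, "travel": [34.5, 5.4, 0], "rotation": [0, 0, 0]},
    {"gripper": 30, "travel": [34.5, 5.4, 0], "rotation": [0, 0, 0]},
    {"gripper": 30, "travel": [34.5, 5.4, 0], "rotation": [0, 0, 0]},
    {"gripper": 30, "travel": [34.5, 5.4, 0], "rotation": [0, 0, 0]},
    {"gripper": 30, "travel": [34.5, 5.4, 0], "rotation": [0, 0, 0]},
    {"gripper": 30, "travel": [34.5, 5.4, 0], "rotation": [0, 0, 0]},
    {"gripper": 30, "travel": [0, 0, 0], "rotation": [0, 0, 0]}
  ]
}}

```text
t: 30.43
tcp_pos: [0.4915, 0.0949, 0.1257]
tool_rot: [0.706, 0.709, 0.003, 0.002]
force: [-0.3, -0.3, -1.8]
finger_gap: 0.455
```

Call:
{"op": "send_rows", "data": {
  "motion": [
    {"gripper": 30, "travel": [0, 0, 0], "rotation": [0, 0, 0]}
  ]
}}

```text
t: 30.52
tcp_pos: [0.4909, 0.0915, 0.1255]
tool_rot: [0.706, 0.708, 0.002, 0.002]
force: [-0.3, 0.0, -1.1]
finger_gap: 0.453
```

```bash
python3 - <<'E'
from h import *
to([491,88,68])
E
```

```text
t30.5 tcp [490.9  91.5 125.5] xyaw 90.16 zax [ 0.006 -0.    -1.   ] F [-0.3  0.  -1.1] gap 38.6 q6 -0.04
tool travel mm [-3.5 -0.3 57.5]
```

Call:
{"op": "send_rows", "data": {
  "motion": [
    {"gripper": 30, "travel": [-4, 0, 25], "rotation": [0, 0, 0]},
    {"gripper": 30, "travel": [0, 0, 22], "rotation": [0, 0, 0]},
    {"gripper": 30, "travel": [0, 0, 9], "rotation": [0, 0, 0]},
    {"gripper": 30, "travel": [0, 0, 0], "rotation": [0, 0, 0]},
    {"gripper": 58, "travel": [0, 0, 0], "rotation": [0, 0, 0]},
    {"gripper": 58, "travel": [0, 0, 0], "rotation": [0, 0, 0]},
    {"gripper": 58, "travel": [0, 0, 0], "rotation": [0, 0, 0]},
    {"gripper": 58, "travel": [0, 0, 0], "rotation": [0, 0, 0]},
    {"gripper": 58, "travel": [0, 0, -20], "rotation": [0, 0, 0]},
    {"gripper": 58, "travel": [0, 0, -40], "rotation": [0, 0, 0]}
  ]
}}

```text
t: 31.35
tcp_pos: [0.488, 0.0856, 0.1267]
tool_rot: [0.708, 0.706, -0.001, -0.002]
force: [0.7, 0.1, 0.2]
finger_gap: 0.68
```

Call:
{"op": "send_rows", "data": {
  "motion": [
    {"gripper": 30, "travel": [-40, 0, -20], "rotation": [0, 0, 0]},
    {"gripper": 0, "travel": [-40, 0, -20], "rotation": [0, 0, 0]},
    {"gripper": 0, "travel": [-40, 0, 0], "rotation": [0, 0, 0]},
    {"gripper": 0, "travel": [-40, 0, 0], "rotation": [0, 0, 0]},
    {"gripper": 0, "travel": [-40, 0, 0], "rotation": [0, 0, 0]},
    {"gripper": 0, "travel": [-40, 0, 0], "rotation": [0, 0, 0]},
    {"gripper": 0, "travel": [-40, 0, 0], "rotation": [0, 0, 0]},
    {"gripper": 0, "travel": [-40, 0, 0], "rotation": [0, 0, 0]},
    {"gripper": 0, "travel": [-40, 0, 0], "rotation": [0, 0, 0]},
    {"gripper": 0, "travel": [-40, 0, 0], "rotation": [0, 0, 0]},
    {"gripper": 0, "travel": [0, 0, 0], "rotation": [0, 0, 0]},
    {"gripper": 0, "travel": [0, 0, 0], "rotation": [0, 0, 0]}
  ]
}}

```text
t: 32.35
tcp_pos: [0.4898, -0.3114, 0.1666]
tool_rot: [0.709, 0.705, 0.002, 0.003]
force: [0.5, 0.5, -0.2]
finger_gap: 0.003
```

```bash
python3 - <<'E'
from h import *
st()
a,W=snap('wrist','w14.png');b,D=snap('side','d14.png');s,S=snap('scene','s14.png')
o=np.zeros((600,800,3),np.uint8)
u,v=map(int,proj(S,(.553,.053,.06)));o[:300,:400]=cv2.resize(s[v-60:v+60,u-80:u+80],(400,300),interpolation=cv2.INTER_CUBIC)
u,v=map(int,proj(D,(.553,.053,.06)));o[:300,400:]=cv2.resize(b[v-60:v+60,u-80:u+80],(400,300),interpolation=cv2.INTER_CUBIC);print(u,v)
o[300:,:400]=cv2.resize(a,(400,300))
u,v=map(int,proj(W,(.54,-.374,.07),True));u=min(max(u,80),480);v=min(max(v,60),360);print(u,v);o[300:,400:]=cv2.resize(a[v-60:v+60,u-80:u+80],(400,300),interpolation=cv2.INTER_CUBIC)
cv2.imwrite('pics/m14.png',o)
E
```

```text
t32.4 tcp [ 489.8 -311.4  166.6] xyaw 89.67 zax [ 0.006 -0.001 -1.   ] F [ 0.5  0.5 -0.2] gap 0.2 q6 -0.76
256 215
340 274
```

View pics/m14.png

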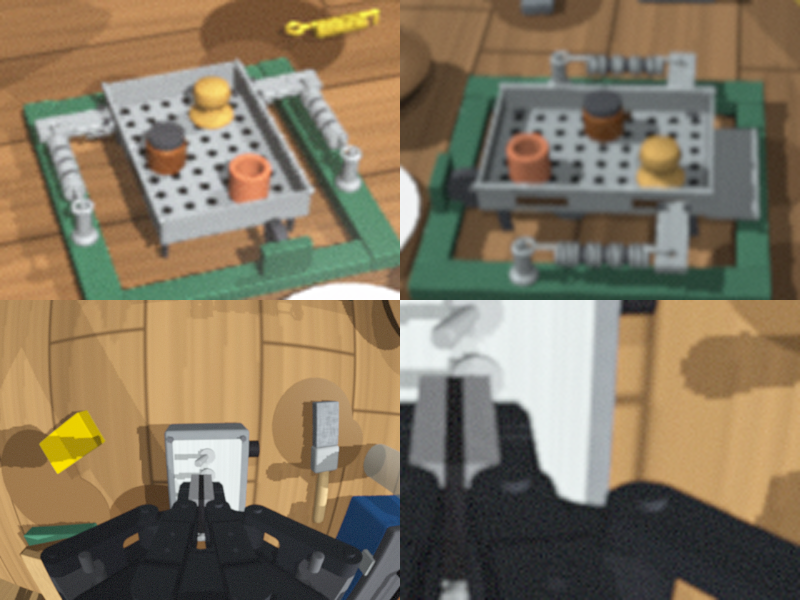

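Checks before starting: both springs hooked with eyes on their posts, and jar, knob and coupling standing on the screen inside the rim. Switch-box top spans about (167–247, 425 and down) in the wrist thumbnail. 15 pictures used. Now locate the box numerically.

```bash
python3 - <<'E'
from h import *
im,W=ld('w14.png')
hsv=cv2.cvtColor(im,cv2.COLOR_BGR2HSV)
m=((hsv[:,:,1]<40)&(hsv[:,:,2]>150)).astype(np.uint8); m[:, :200]=0; m[:,360:]=0
n,l,s,c=cv2.connectedComponentsWithStats(m); i=1+np.argmax(s[1:,4]); print(s[i])
for v in range(s[i][1],300,12):
    x=np.where(l[v]==i)[0]
    if len(x): a=onz(W,x.min(),v,.05,True)*1000;b=onz(W,x.max(),v,.05,True)*1000; print(v,x.min(),x.max(),a.round(1),b.round(1))
im,S=ld('s14.png');hsv=cv2.cvtColor(im,cv2.COLOR_BGR2HSV)
u,v=map(int,proj(S,(.54,-.374,.05)));m=np.zeros(im.shape[:2],np.uint8)
m[v-40:v+40,u-50:u+50]=((hsv[:,:,1]<40)&(hsv[:,:,2]>150))[v-40:v+40,u-50:u+50]
for im,S,nm in((cv2.imread('pics/scene0.png'),S,'scene'),):
    pass
k=cv2.findContours(m,0,2)[0]; k=max(k,key=cv2.contourArea) if k else None
if k is not None: q=cv2.approxPolyDP(cv2.convexHull(k),3,True)[:,0]; print(cv2.contourArea(k),[(p.tolist(),(onz(S,*p,.05)*1000).round(0).tolist()) for p in q])
E
```

```text
[ 233  182  116  113 8993]
182 329 346 [ 529.8 -299.2   50. ] [ 544.1 -299.2   50. ]
194 244 347 [ 459.6 -308.8   50. ] [ 545.4 -309.5   50. ]
206 234 347 [ 450.8 -319.1   50. ] [ 545.9 -320.    50. ]
218 235 346 [ 451.1 -329.7   50. ] [ 545.6 -330.7   50. ]
230 235 346 [ 450.5 -340.5   50. ] [ 546.2 -341.6   50. ]
242 238 345 [ 452.5 -351.7   50. ] [ 546.  -352.9   50. ]
254 238 345 [ 451.9 -363.2   50. ] [ 546.8 -364.6   50. ]
266 239 344 [ 452.1 -375.2   50. ] [ 546.7 -376.6   50. ]
278 240 343 [ 452.3 -387.5   50. ] [ 546.6 -389.1   50. ]
290 323 342 [ 528.6 -401.4   50. ] [ 546.6 -402.2   50. ]
1432.0 [([164, 218], [462.0, -308.0, 50.0]), ([168, 240], [548.0, -304.0, 50.0]), ([106, 251], [547.0, -453.0, 50.0]), ([110, 226], [457.0, -444.0, 50.0])]
```

Call:
{"op": "send_rows", "data": {
  "motion": [
    {"gripper": 0, "travel": [-38, 0, -8], "rotation": [0, 0, 0]},
    {"gripper": 0, "travel": [-38, 0, -8], "rotation": [0, 0, 0]},
    {"gripper": 0, "travel": [-38, 0, 0], "rotation": [0, 0, 0]},
    {"gripper": 0, "travel": [-38, 0, 0], "rotation": [0, 0, 0]},
    {"gripper": 0, "travel": [0, 0, 0], "rotation": [0, 0, 0]},
    {"gripper": 0, "travel": [0, 0, 0], "rotation": [0, 0, 0]}
  ]
}}

```text
t: 33.0
tcp_pos: [0.4897, -0.461, 0.1821]
tool_rot: [0.708, 0.706, 0.002, 0.002]
force: [-0.5, -0.2, 0.5]
finger_gap: 0.002
```

```bash
python3 - <<'E'
from h import *
st()
a,W=snap('wrist','w15.png')
pts=[(.4994+(.03*0),-.378+y,.05) for y in(.05,.025,0,-.025,-.05)]
P=[proj(W,p,True) for p in pts];print(np.round(P,1).tolist())
u,v=map(int,P[2]);u0,v0=u-80,max(v-60,0)
cv2.imwrite('pics/w15b.png',cv2.resize(a[v0:v0+120,u0:u0+160],(800,600),interpolation=cv2.INTER_CUBIC));print(u0,v0)
E
```

```text
t33.0 tcp [ 489.7 -461.   182.1] xyaw 89.86 zax [ 0.005  0.    -1.   ] F [-0.5 -0.2  0.5] gap 0.2 q6 -0.92
[[291.6, 37.9], [291.7, 66.5], [291.8, 95.8], [291.8, 125.3], [291.8, 154.6]]
211 35
```

View pics/w15b.png

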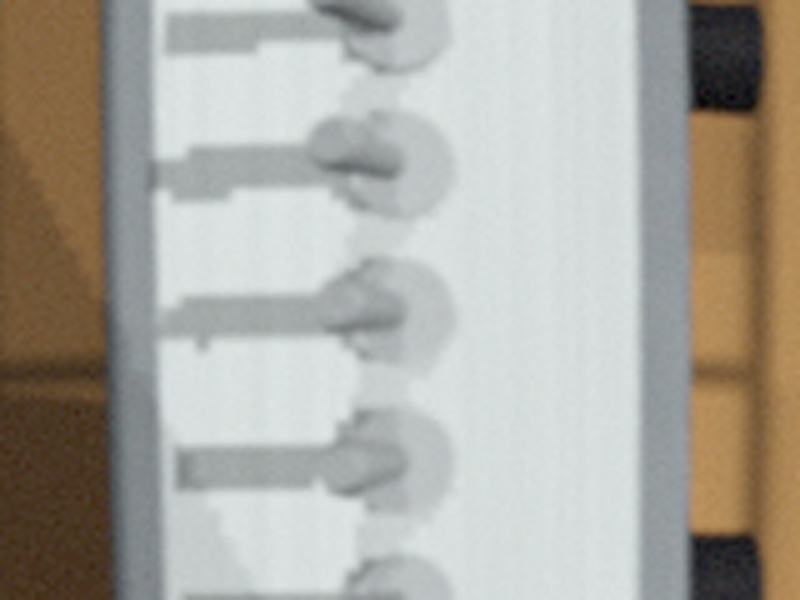

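Hinge discs at v≈165, 315 and 460 in the crop for toggles 2, 3 and 4, at u≈400. That agrees with the predicted hinges to about 2 mm. All picture views are used, so from here I check numerically.

Call:
{"op": "send_rows", "data": {
  "motion": [
    {"gripper": 0, "travel": [28.2, -17.3, 10], "rotation": [0, 0, 0]},
    {"gripper": 0, "travel": [28.2, -17.3, 20], "rotation": [0, 0, 0]},
    {"gripper": 0, "travel": [0, 0, 30], "rotation": [0, 0, 0]},
    {"gripper": 0, "travel": [0, 0, 25], "rotation": [0, 0, 0]},
    {"gripper": 0, "travel": [0, 0, 0], "rotation": [0, 0, 0]},
    {"gripper": 0, "travel": [0, 0, 0], "rotation": [0, 0, 0]}
  ]
}}

```text
t: 33.55
tcp_pos: [0.4554, -0.4014, 0.0965]
tool_rot: [0.707, 0.707, 0.002, -0.0]
force: [0.9, 0.7, 0.2]
finger_gap: 0.001
```

```bash
python3 -c "
from h import *
to([455,-404.6,68])"
```

```text
t33.5 tcp [ 455.4 -401.4   96.5] xyaw 90.03 zax [ 0.003  0.003 -1.   ] F [0.9 0.7 0.2] gap 0.1 q6 -0.91
tool travel mm [-3.3 -0.5 28.5]
```

Call:
{"op": "send_rows", "data": {
  "motion": [
    {"gripper": 0, "travel": [-3, 0, 15], "rotation": [0, 0, 0]},
    {"gripper": 0, "travel": [0, 0, 13], "rotation": [0, 0, 0]},
    {"gripper": 0, "travel": [0, 6, 0], "rotation": [0, 0, 0]},
    {"gripper": 0, "travel": [0, 6, 0], "rotation": [0, 0, 0]},
    {"gripper": 0, "travel": [0, 6, 0], "rotation": [0, 0, 0]},
    {"gripper": 0, "travel": [0, 6, 0], "rotation": [0, 0, 0]},
    {"gripper": 0, "travel": [0, 5, 0], "rotation": [0, 0, 0]},
    {"gripper": 0, "travel": [0, 0, 0], "rotation": [0, 0, 0]}
  ]
}}

```text
t: 34.22
tcp_pos: [0.4868, -0.408, 0.0709]
tool_rot: [0.707, 0.707, 0.002, 0.004]
force: [-0.4, -0.3, 0.7]
finger_gap: -0.004
```

Call:
{"op": "send_rows", "data": {
  "motion": [
    {"gripper": 0, "travel": [0, 2, 0], "rotation": [0, 0, 0]},
    {"gripper": 0, "travel": [0, 0, 0], "rotation": [0, 0, 0]}
  ]
}}

```text
t: 34.38
tcp_pos: [0.4873, -0.4075, 0.0697]
tool_rot: [0.708, 0.707, 0.002, 0.002]
force: [-0.5, -0.1, 0.8]
finger_gap: -0.001
```

Call:
{"op": "send_rows", "data": {
  "motion": [
    {"gripper": 0, "travel": [0, 2, 0], "rotation": [0, 0, 0]},
    {"gripper": 0, "travel": [0, 0, 0], "rotation": [0, 0, 0]}
  ]
}}

```text
t: 34.55
tcp_pos: [0.4888, -0.4074, 0.0693]
tool_rot: [0.708, 0.706, 0.002, 0.002]
force: [-0.3, 0.1, 1.3]
finger_gap: -0.001
```

Call:
{"op": "send_rows", "data": {
  "motion": [
    {"gripper": 0, "travel": [2, 3, 0], "rotation": [0, 0, 0]},
    {"gripper": 0, "travel": [0, 0, 0], "rotation": [0, 0, 0]}
  ]
}}

```text
t: 34.72
tcp_pos: [0.4919, -0.4052, 0.0692]
tool_rot: [0.708, 0.706, 0.002, 0.002]
force: [-0.0, 0.3, 0.3]
finger_gap: -0.001
```

Call:
{"op": "send_rows", "data": {
  "motion": [
    {"gripper": 0, "travel": [0, 2, 0], "rotation": [0, 0, 0]},
    {"gripper": 0, "travel": [0, 0, 0], "rotation": [0, 0, 0]}
  ]
}}

```text
t: 34.88
tcp_pos: [0.4933, -0.4051, 0.0691]
tool_rot: [0.708, 0.707, 0.002, 0.001]
force: [-2.6, -1.5, -0.8]
finger_gap: 0.0
```

```bash
cat > tg.py <<'E'
from h import *
import sys
s,x=st()
sc,S=snap('scene',sys.argv[1])
old=cv2.imread('pics/scene0.png')
d=cv2.absdiff(sc,old).max(2)
for i,y in enumerate((.05,.025,0,-.025,-.05)):
    for nm,dx in(('off',-.010),('on',.010)):
        u,v=proj(S,(.499+dx,-.3795+y,.074)); u=int(round(u));v=int(round(v))
        print(i+1,nm,(u,v),'diff',d[v-2:v+3,u-1:u+2].mean().round(0),end=' | ')
    print()
E
python3 tg.py t1.png
```

```text
t34.9 tcp [ 493.3 -405.1   69.1] xyaw 89.93 zax [ 0.004  0.001 -1.   ] F [-2.6 -1.5 -0.8] gap 0.0 q6 -0.87
1 off (154, 219) diff 14.0 | 1 on (155, 224) diff 15.0 | 
2 off (144, 221) diff 11.0 | 2 on (145, 226) diff 15.0 | 
3 off (134, 223) diff 8.0 | 3 on (134, 228) diff 13.0 | 
4 off (124, 224) diff 114.0 | 4 on (124, 230) diff 28.0 | 
5 off (114, 226) diff 3.0 | 5 on (114, 232) diff 3.0 |
```

Call:
{"op": "send_rows", "data": {
  "motion": [
    {"gripper": 0, "travel": [0, 2, 0], "rotation": [0, 0, 0]},
    {"gripper": 0, "travel": [0, 0, 0], "rotation": [0, 0, 0]}
  ]
}}

```text
t: 35.1
tcp_pos: [0.4937, -0.405, 0.069]
tool_rot: [0.707, 0.707, 0.001, -0.0]
force: [-6.8, -1.1, 2.2]
finger_gap: -0.003
```

Call:
{"op": "send_rows", "data": {
  "motion": [
    {"gripper": 0, "travel": [0, 1.5, 0], "rotation": [0, 0, 0]},
    {"gripper": 0, "travel": [0, 0, 0], "rotation": [0, 0, 0]}
  ]
}}

```text
t: 35.27
tcp_pos: [0.4939, -0.405, 0.0689]
tool_rot: [0.707, 0.707, 0.0, -0.001]
force: [-10.1, -2.4, 1.7]
finger_gap: -0.002
```

Call:
{"op": "send_rows", "data": {
  "motion": [
    {"gripper": 0, "travel": [0, -15, 0], "rotation": [0, 0, 0]},
    {"gripper": 0, "travel": [0, -28, 0], "rotation": [0, 0, 0]},
    {"gripper": 0, "travel": [0, 0, -20], "rotation": [0, 0, 0]},
    {"gripper": 0, "travel": [25, 0, 0], "rotation": [0, 0, 0]},
    {"gripper": 0, "travel": [25, 0, 0], "rotation": [0, 0, 0]},
    {"gripper": 0, "travel": [0, 0, 0], "rotation": [0, 0, 0]},
    {"gripper": 0, "travel": [0, 0, 0], "rotation": [0, 0, 0]}
  ]
}}

```text
t: 35.85
tcp_pos: [0.4547, -0.3541, 0.0894]
tool_rot: [0.707, 0.707, 0.002, 0.002]
force: [0.3, -0.5, -0.9]
finger_gap: -0.003
```

```bash
python3 tg.py t2.png; python3 -c "
from h import *
to([452,-355,69])"
```

```text
t35.9 tcp [ 454.7 -354.1   89.4] xyaw 89.97 zax [ 0.006  0.    -1.   ] F [ 0.3 -0.5 -0.9] gap -0.3 q6 -0.86
1 off (154, 219) diff 13.0 | 1 on (155, 224) diff 13.0 | 
2 off (144, 221) diff 12.0 | 2 on (145, 226) diff 14.0 | 
3 off (134, 223) diff 6.0 | 3 on (134, 228) diff 12.0 | 
4 off (124, 224) diff 18.0 | 4 on (124, 230) diff 30.0 | 
5 off (114, 226) diff 3.0 | 5 on (114, 232) diff 3.0 | 
t35.9 tcp [ 455.1 -355.4   89.5] xyaw 89.94 zax [ 0.007 -0.001 -1.   ] F [-0.5 -0.5  0.6] gap -0.2 q6 -0.86
tool travel mm [ 0.5 -3.2 20.5]
```

Call:
{"op": "send_rows", "data": {
  "motion": [
    {"gripper": 0, "travel": [0, 0, 20.5], "rotation": [0, 0, 0]},
    {"gripper": 0, "travel": [0, 0, 0], "rotation": [0, 0, 0]},
    {"gripper": 0, "travel": [0, 6, 0], "rotation": [0, 0, 0]},
    {"gripper": 0, "travel": [0, 6, 0], "rotation": [0, 0, 0]},
    {"gripper": 0, "travel": [0, 6, 0], "rotation": [0, 0, 0]},
    {"gripper": 0, "travel": [0, 6, 0], "rotation": [0, 0, 0]},
    {"gripper": 0, "travel": [0, 6, 0], "rotation": [0, 0, 0]},
    {"gripper": 0, "travel": [0, 4, 0], "rotation": [0, 0, 0]},
    {"gripper": 0, "travel": [0, 0, 0], "rotation": [0, 0, 0]}
  ]
}}

```text
t: 36.65
tcp_pos: [0.49, -0.3559, 0.0695]
tool_rot: [0.707, 0.707, 0.002, 0.003]
force: [-0.5, 0.2, -0.1]
finger_gap: 0.0
```

Call:
{"op": "send_rows", "data": {
  "motion": [
    {"gripper": 0, "travel": [0, 3, 0], "rotation": [0, 0, 0]},
    {"gripper": 0, "travel": [0, 0, 0], "rotation": [0, 0, 0]}
  ]
}}

```text
t: 36.82
tcp_pos: [0.4918, -0.3554, 0.0688]
tool_rot: [0.708, 0.707, 0.002, 0.002]
force: [-0.4, -0.3, 0.5]
finger_gap: 0.001
```

Call:
{"op": "send_rows", "data": {
  "motion": [
    {"gripper": 0, "travel": [0, 2, 0], "rotation": [0, 0, 0]},
    {"gripper": 0, "travel": [0, 0, 0], "rotation": [0, 0, 0]}
  ]
}}

```text
t: 36.98
tcp_pos: [0.4926, -0.3552, 0.0686]
tool_rot: [0.708, 0.707, 0.001, 0.001]
force: [-2.7, -0.0, 1.5]
finger_gap: 0.003
```

Call:
{"op": "send_rows", "data": {
  "motion": [
    {"gripper": 0, "travel": [0, 2, 0], "rotation": [0, 0, 0]},
    {"gripper": 0, "travel": [0, 1.5, 0], "rotation": [0, 0, 0]},
    {"gripper": 0, "travel": [0, 0, 0], "rotation": [0, 0, 0]}
  ]
}}

```text
t: 37.23
tcp_pos: [0.4932, -0.355, 0.0685]
tool_rot: [0.707, 0.707, -0.0, -0.002]
force: [-10.0, -2.4, 3.8]
finger_gap: -0.002
```

Call:
{"op": "send_rows", "data": {
  "motion": [
    {"gripper": 0, "travel": [0, -15, 0], "rotation": [0, 0, 0]},
    {"gripper": 0, "travel": [0, -28, 0], "rotation": [0, 0, 0]},
    {"gripper": 0, "travel": [0, 0, -30], "rotation": [0, 0, 0]},
    {"gripper": 0, "travel": [-35, 0, -40], "rotation": [0, 0, 0]},
    {"gripper": 0, "travel": [-35, 15, -38], "rotation": [0, 0, 0]},
    {"gripper": 0, "travel": [-36, 20, -5], "rotation": [0, 0, 0]},
    {"gripper": 0, "travel": [0, 0, 0], "rotation": [0, 0, 0]},
    {"gripper": 0, "travel": [0, 0, 0], "rotation": [0, 0, 0]},
    {"gripper": 0, "travel": [0, 0, 0], "rotation": [0, 0, 0]}
  ]
}}

```text
t: 37.98
tcp_pos: [0.4844, -0.445, 0.1638]
tool_rot: [0.708, 0.706, 0.002, 0.001]
force: [-0.0, 0.7, 0.0]
finger_gap: 0.001
```

```bash
python3 tg.py t3.png; python3 - <<'E'
from h import *
# wrist: same view as w15 -> bats before/after, dark-grey pixels left/right of the hinge line
a,W=snap('wrist','w16.png'); b,V=ld('w15.png')
for i,y in enumerate((.05,.025,0,-.025,-.05)):
    r=[]
    for im,M in((b,V),(a,W)):
        row=[]
        for dx in(-.012,-.006,.006,.012):
            u,v=proj(M,(.499+dx,-.3795+y,.05+abs(dx)*2.3),True); u=int(round(u));v=int(round(v))
            row.append(int(im[max(v-2,0):v+3,u-2:u+3].mean()) if v>2 else -1)
        r.append(row)
    print(i+1,'before',r[0],'after',r[1])
sc,S=snap('scene','s17.png');o=cv2.imread('pics/s14.png'); d=cv2.absdiff(sc,o).max(2)
u,v=map(int,proj(S,(.553,.053,.06)));print('shaker area changed since check',(d[v-60:v+60,u-80:u+80]>30).mean())
E
```

```text
t38.0 tcp [ 484.4 -445.   163.8] xyaw 89.88 zax [ 0.005  0.002 -1.   ] F [-0.   0.7  0. ] gap 0.1 q6 -0.92
1 off (154, 219) diff 11.0 | 1 on (155, 224) diff 11.0 | 
2 off (144, 221) diff 34.0 | 2 on (145, 226) diff 42.0 | 
3 off (134, 223) diff 9.0 | 3 on (134, 228) diff 13.0 | 
4 off (124, 224) diff 24.0 | 4 on (124, 230) diff 27.0 | 
5 off (114, 226) diff 9.0 | 5 on (114, 232) diff 8.0 | 
1 before [162, 135, 201, 219] after [162, 144, 202, 219]
2 before [166, 142, 196, 219] after [171, 141, 89, 207]
3 before [168, 153, 197, 218] after [167, 164, 194, 215]
4 before [170, 166, 194, 218] after [173, 140, 103, 205]
5 before [172, 167, 193, 216] after [170, 162, 193, 214]
shaker area changed since check 0.00010416666666666667
```

```bash
python3 - <<'E'
from h import *
a,W=ld('w16.png')
for i,y in ((2,.025),(4,-.025),(3,0)):
    for th in(.2,.3,.4):
        r=[]
        for L in(.012,.018,.024,.030,.034,.040):
            u,v=proj(W,(.499+L*np.sin(th),-.3795+y,.05+L*np.cos(th)),True);u=int(round(u));v=int(round(v));r.append((int(a[v-1:v+2,u-1:u+2].mean())))
        print(i,th,r,(u,v))
    u,v=map(lambda t:int(round(t)),proj(W,(.499,-.3795+y,.075),True)); print(a[v-14:v+10:2,u-14:u+24:2].mean(2).astype(int))
E
```

```text
2 0.2 [91, 91, 95, 102, 139, 196] (315, 82)
2 0.3 [91, 89, 108, 196, 208, 208] (321, 82)
2 0.4 [91, 91, 191, 207, 210, 218] (326, 83)
[[208 205 204 205 204 207 216 218 220 221 222 218 220 217 219 219 220 219
  216]
 [203 202 202 204 205 207 218 219 219 220 221 219 219 217 218 218 219 218
  216]
 [206 205 194 183 188 194 210 215 219 222 220 220 219 215 217 217 219 219
  216]
 [197 196 181 173 179 190 195 196 202 216 220 220 220 214 212 214 219 217
  216]
 [151 160 171 176 179 188 193 193 192 197 211 211 189 157 168 199 218 218
  216]
 [151 164 167 172 184 185 192 191 182 163 151 130 112 151 202 204 206 215
  216]
 [146 139 140 140 144 147 157 138 122 108 105 103 110 179 209 206 203 210
  216]
 [145 139 139 140 141 118  99 100  99 102  97  94 102 174 208 208 207 209
  216]
 [145 142 139 140 141 105  89  84  81  84  84  84  86 128 195 206 208 217
  218]
 [147 138 140 138 138 117  93  76  75  79  79  81  88  91 125 169 201 218
  215]
 [160 162 161 158 158 168 182 164 164 162 164 183 195 199 197 206 217 218
  217]
 [171 184 194 193 194 195 194 180 175 176 184 201 211 219 218 218 219 217
 
[... 1537 characters left out ...]
 191 190 190 202 217 215 200 198 198 202 200
  208]
 [152 165 172 174 176 187 191 191 192 190 191 210 218 207 203 197 198 198
  207]
 [170 173 162 161 160 166 180 192 193 191 191 201 218 216 211 199 199 198
  205]
 [167 174 173 167 163 162 170 191 191 193 191 194 215 215 215 209 210 207
  210]
 [165 171 166 156 155 155 165 189 193 189 191 193 211 216 217 218 216 218
  215]
 [166 158 149 142 141 146 178 191 191 190 192 194 209 215 216 217 217 216
  213]
 [139 135 150 156 166 173 190 193 193 195 190 207 215 215 216 215 217 217
  214]
 [163 166 181 175 175 176 190 190 193 192 198 213 217 215 216 217 218 217
  215]
 [214 173 163 179 176 177 184 195 193 196 211 217 217 216 218 215 217 217
  215]]
```

```bash
python3 -c "
from h import *
st(); manip.sign_off()"
```

```text
t38.1 tcp [ 484.1 -444.1  163.5] xyaw 89.93 zax [ 0.003  0.003 -1.   ] F [ 0.1  0.2 -0.9] gap -0.1 q6 -0.92
the job is handed in; nothing more can be done
```

I fitted both grey springs, put the jar, door knob and pipe coupling on the screen inside its rim, then threw toggles 2 and 4. I handed the job in at 38 s; it reports no verdict.

- **Springs and finds:** the last picture of the shaker, taken before the toggles, shows both hooks in their lugs, both eyes on their posts, and all three finds standing on the screen. Each spring pulled back at about 6–7 N, and each eye met its collar when lowered. The shaker area in the scene camera was unchanged after the toggles.
- **Toggles:** 2 and 4 were each pushed until they stopped moving, at about 10 N. The wrist image shows both bats leaning away from the robot. Toggles 1, 3 and 5 look the same as before.
- **Limits of the checks:** I had used all 16 picture views, so the final toggle check was done on pixel values only. One direct reading along the full 0.4 rad lean was unclear at the bat tips because they are bright against a bright box. That the toggles are fully over rests on the firm stops.
- **Other things on the table:** I made no final measurement of the brush, wrench and sponge. The arm never worked close to any of them except the brush, beside the coupling.

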